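# Proof-pull a soldered link on the bench tester

### The arm

A 7-joint arm with a two-finger parallel gripper is mounted at the origin on the work surface. World frame = base frame: x ahead of the robot, y to its left, z up, the work surface at z = 0. Lengths are in m, angles in rad, forces in N, time in s.
With the tool pointing down it reaches from about 0.425 to 0.875 m from the base axis. Payload 4.7 kg.
Tool frame: the origin (TCP) lies on the centre line of the jaws, within the pads' length; the fingertips stand 14 mm ahead of it and the grasp point (between the pads) lies 5 mm behind it; z points along the fingers, y is the direction in which the jaws open and shut (so a half turn about z gives the same grasp; the last joint's range is limited). The gripper opens to 87 mm and grips with 3 to 60 N. Pads are 19 mm wide; open, the fingers measure 117 mm over their backs; the gripper's body (75 mm by 190 mm) begins 51 mm behind the grasp point.
Start: joints at [-1.235, 0.321, -0.07, 1.45, 0.023, 1.371, -0.057], TCP at [0.206, 0.617, 0.237] pointing down, gripper open.
Joint ranges: [-2.86, 2.86], [-0.3, 2.09], [-1.38, 1.24], [0.06, 2.45], [-1.56, 4.7], [0.09, 2.05], [-2.69, 2.69]. Speed limits (rad/s): [2.57, 2.57, 3.14, 3.14, 3.14, 3.14, 3.14].

### API

Orientations are given as a rotation vector (axis times angle).
In Python, from bench import ctrl gives the robot as it stands. The module is installed in compiled form; this text tells all that it offers.
- The arm moves only by the tool step_arm, never from a script. Its argument "plan" is a list of rows, each a list of 3 entries, a list of its own where there are three numbers: the turn, a rotation vector about the tool's x, y, z in rad, then the shift along the tool's x, y, z in m, then the closure in counts, from 0 (fully open) to 255 (shut). In form: [[[rx, ry, rz], [x, y, z], hand], ...]. A call has exactly 10 rows; each row is the pose to reach, as a shift and turn from the pose commanded when the call began, along the tool's axes at that moment; what a row does not reach only later rows make up. A row lasts 1/8 s, in which the tool goes at most 62.5 mm and 10.7 degrees, less where a joint would pass 70% of its speed; a pose out of reach is approached as far as the arm can. A call with a gripper value outside its range is refused whole. The fingers move at their own pace and stop on an object; "squeeze" is the grip in N (left out, the last holds). Time passes only in rows, so rows that repeat a pose let the fingers close, or fill a call up. It gives the time, the measured TCP pose, the force and the opening at its end, in the units of the state.
- ctrl.get_state(): the state, without advancing time (a new reading comes with each control period).
- ctrl.get_image(name): name is "side" or "top" or "wrist"; returns the picture (480x640x3 uint8, red, green, blue); there is no depth.
- ctrl.calibration(name): a dict with "fov_y" (degrees; the focal length in pixels is half the picture's height over the tangent of half this angle, whatever the lens; pixels are square), "cx", "cy" (the principal point, pixels), "k1" (the pictures are not rectified: a ray, as slopes to the right and down, at radius r is drawn at 1 + k1 r^2 times it, then the intrinsics apply), "rvec" (rotation vector, rad) and "tvec" (3), from world to camera coordinates, as OpenCV has them. Camera axes: x right, y down, z forward; pixel columns grow to the right and rows downward; lengths in m; the calibration is good to about 2 mm. A picture is of the moment at which its call begins: read the wrist's pose just before it. calibration takes no time and is no camera call; for the wrist camera it gives the pose at the moment of the call.
- ctrl.close_job(): hands the job in, once; it reports no verdict.
Trained networks look in the newest picture that a camera, given by its name, has taken for a name from the list of things; names that differ only in an ending like _2 or _b are one class to them, and where a whole thing is asked for, a point or a joint stands for the part that bears it (a point fixed in the world has none). Each returns a list of dicts, best first, with "score" (0 to 1); they miss things now and then, are a little off and sometimes report something else, mostly with a low value. They report only what shows in the picture. A call takes as long as a camera call.
- ctrl.cut_out(camera, label): "pixels" (480x640 bool, what is visible of it) and "rect" ([left, top, width, height] in pixels, round what is visible of it).
The state is a dict: "time": time; "joint_positions": joint angles; "qd": joint speeds; "joint_torque": joint torques, N m; "position": TCP position; "tool_rot": TCP orientation; "ft_force": force on the tool from outside, world axes, zero at the start; "torque": the same for the moment, N m; "grip_width": opening from 0.0 (shut) to 1.0 (fully open).
Only numpy, scipy, OpenCV 4.12 (cv2) and the standard library are available. Lean on these libraries where they do the work, as an engineer would, in place of code of your own. Each camera call takes 0.05 s, during which the arm holds its last target.

### The job

A soldered link is loaded in the pull tester: swing the steel clamp bar fully down onto it, then draw the sprung handle out until the tell-tale pointer stands level with the brass marker clip, and hold it there for a second. Then ease the handle back fully home without letting it snap, so that the pointer is left standing at the marker. Do not shift the marker or disturb the other things on the bench.

Things in the scene. Friction and masses are not known exactly. Their poses are not given: they have to be found in the camera images.
- tester: The pull tester, fixed, place and yaw vary. Its frame (mm below): origin on the bench, x along it from handle to clamp (about to the robot's right), y away from the robot, z up. Base plate x -160 to 105, y -45 to 45, 12 thick. Grey spring housing x -35 to 48, y -26 to 26, top z 60, with tick scale. Steel anvil with the loaded flat link x 62 to 102, top z 30. It carries all the points below.
- lamp (a point): Middle of the underside of the strip lamp above the handle, part of the tester, at x -70, y 52, z 190. Its head: x -90 to -50, y -80 to 185, z 190 to 212; post 16 thick at x -70, y 172. It is in the way of a vertical gripper at the handle; a tool leaning about 30 degrees back to the tester's -x (fingers pointing down and to +x) passes beside it.
- tab (a point): Centre of the handle: an upright black flat tab 28 long (x), 10 thick (y), 36 high (z) on a rod left of the housing; at home at x -78, y 0, z 56 of the tester's frame, axes as the tester's. Pinch its flat sides (fingers closing along the tester's y). Drawn out, it moves to the tester's -x.
- pull (a joint): How far the handle is drawn out (m): 0 fully home, 0.058 at its stop. A spring draws it home: about 1.3 N at home, rising 110 N/m (about 6.6 N at 0.048). It runs back by itself when released.
- dog (a point): Centre of the small steel dog, 5 x 10 x 14, on top of the housing; it is part of the handle's slide and moves with it. At home x 37, y 0, z 67 in the tester's frame.
- pointer (a joint): Position of the tell-tale pointer (m) on the same scale as pull: the dog pushes it ahead of itself towards -x (pointer = pull while it is being pushed) and it stays by friction (0.9 N) where it was left. It starts at 0.001 to 0.010. If it is drawn too far, easing the handle does not bring it back.
- pointer_line (a point): Reading point of the tell-tale pointer, a steel bar across the top of the housing, 6 (x) x 27 (y) x 10 (z), ahead of the dog (-x side). The point is mid-thickness at its robot-side (-y) end; at joint value 0 it is at x 31.5, y -20, z 67 of the tester's frame.
- mark (a joint): Where the brass marker clip stands (m), on the same scale: the pull to reach, between 0.022 and 0.048. It is stiff (8 N) and is not to be moved.
- mark_line (a point): The brass marker clip on the housing's robot-side (-y) top edge: a fin 3 thick (x), 10 wide (y), 14 high over a clip body. The point is mid-thickness at the fin's inner edge: x 31.5 minus the mark's joint value (mm), y -23, z 67 of the tester's frame. Pointer and marker are level when both have the same x in that frame.
- clamp (a joint): Angle of the clamp bar (rad): 0 lying flat on the link, pi/2 upright, 1.9 at its stop. It stays where it is left (friction 0.08 N m), and starts open at 1.2 to 1.75.
- clamp_hinge (a point): Hinge of the clamp bar at x 82, y -42, z 40 of the tester's frame; its axis lies along the tester's x. The steel bar is 28 wide (x), 8 thick, 82 long from the hinge. Shut, it points to the tester's +y; it opens upwards, then leans to -y. Push it over from its -y side, then down.
- clamp_end (a point): The free end of the clamp bar, on its mid-plane, 82 from the hinge.
- bench_block: Bystander: steel block 60 x 60 x 18, on the robot side of the tester. Origin under its centre.
- tin: Bystander: flat aluminium tin, 56 across, 26 high, beyond the tester. Origin under its centre.
- pliers: Bystander: pliers with blue handles lying beyond the handle's run, 125 long, 12 high. Origin on the bench under the joint.
- mandrel: Bystander: dark steel ring mandrel lying to the right, 270 long, 25 thick. Origin under its middle.
- hammer: Bystander: hammer lying to the left, 250 long. Origin under its middle.
- jar: Bystander: glass jar with steel lid, 72 across, 110 high, right. Origin under its centre.

How it is judged:
By the outcome, as a careful person would: the job done as asked, in the order asked, and still so for the second after the job is handed in, with the robot touching nothing.
It also fails if it takes over 61 s, if anything falls off the work surface, if the arm or the gripper's body presses on something with over 40 N, if the wrist force passes 120 N, or if a joint passes its speed limit or range.

## Working session

There is one attempt and no reset: what is moved stays moved. The work goes in short steps, Python scripts to look and compute and a tool call to move; the robot and the scene stay as the last step left them, time stands still between calls to the robot, and variables do not carry over. Pictures are saved under pics/ and viewed, and the job is handed in when it is done.

Besides the shell and the picture viewer there is one more tool, called after "Request:" in YAML: its name, and indented under it one key for each argument. step_arm: Moves the arm, as the interface text tells. Its arguments: {"type":"object","properties":{"plan":{"type":"array"},"squeeze":{"type":"number"}},"required":["plan"]}

```bash
mkdir -p pics; cat > h.py <<'E'
import numpy as np, cv2
from bench import ctrl
from scipy.spatial.transform import Rotation as R
def cal(n):
    c=ctrl.calibration(n); f=240/np.tan(np.radians(c['fov_y'])/2)
    Rm=R.from_rotvec(c['rvec']).as_matrix(); t=np.array(c['tvec']); return f,c['cx'],c['cy'],c['k1'],Rm,t
def proj(n,P,c=None):
    f,cx,cy,k1,Rm,t=c or cal(n); P=np.atleast_2d(P); q=P@Rm.T+t; s=q[:,:2]/q[:,2:]; r2=(s**2).sum(1,keepdims=True)
    return s*(1+k1*r2)*f+[cx,cy]
def ray(n,uv,c=None):
    f,cx,cy,k1,Rm,t=c or cal(n); d=(np.array(uv,float)-[cx,cy])/f; s=d.copy()
    for _ in range(30): s=d/(1+k1*(s@s))
    o=-Rm.T@t; return o,Rm.T@np.array([s[0],s[1],1.])
def atz(n,uv,z,c=None):
    o,d=ray(n,uv,c); return o+d*(z-o[2])/d[2]
def save(n,name):
    im=ctrl.get_image(n); cv2.imwrite('pics/'+name,im[:,:,::-1]); return im
E
python3 - <<'E'
from h import *
s=ctrl.get_state(); print({k:np.round(v,3) for k,v in s.items()})
for n in('side','top','wrist'):
    save(n,n+'0.png'); print(n,ctrl.calibration(n))
E
```

```text
{'time': np.float64(0.0), 'joint_positions': array([-1.235,  0.322, -0.07 ,  1.452,  0.023,  1.371, -0.057]), 'qd': array([ 0.001,  0.001,  0.001, -0.002,  0.001,  0.   , -0.   ]), 'joint_torque': array([-0.0000e+00, -4.9130e+01, -4.0400e-01, -3.1252e+01, -6.4000e-02,
        4.4000e-02,  0.0000e+00]), 'position': array([0.205, 0.616, 0.235]), 'tool_rot': array([-5.030e-01, -3.101e+00,  3.000e-03]), 'ft_force': array([-0.01 , -0.036,  0.362]), 'torque': array([-0.027, -0.011, -0.006]), 'grip_width': np.float64(0.999)}
side {'fov_y': 47.231772802680794, 'cx': 326.9287305779677, 'cy': 245.92731979678047, 'k1': 0.004935017800773393, 'rvec': array([ 0.52706799, -2.49268753,  1.43313534]), 'tvec': array([0.52415249, 0.24620539, 1.24426726])}
top {'fov_y': 49.10609927707751, 'cx': 319.87545207531673, 'cy': 245.36039414537055, 'k1': 0.009097817217989813, 'rvec': array([ 2.11733043, -2.15892144,  0.1476732 ]), 'tvec': array([-7.54148706e-04,  5.89973361e-01,  1.20668955e+00])}
wrist {'fov_y': 65.1046608597795, 'cx': 320.7115952215178, 'cy': 239.26211857909405, 'k1': -0.027947123389099677, 'rvec': array([-2.35769771, -1.69970706, -0.23777146]), 'tvec': array([-0.65025056, -0.03392607,  0.39115699])}
```

View pics/side0.png

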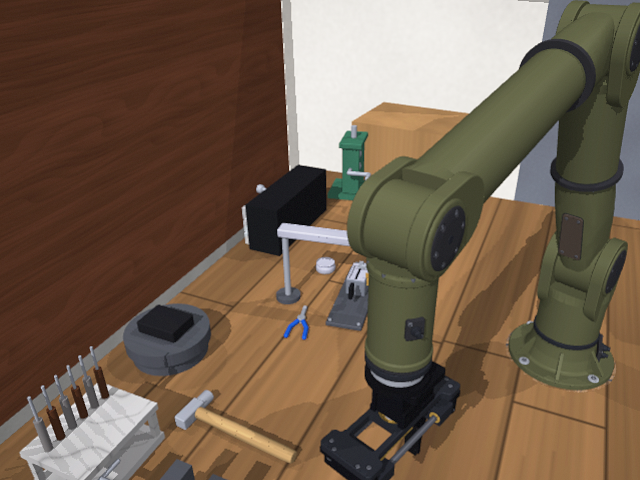

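View pics/top0.png

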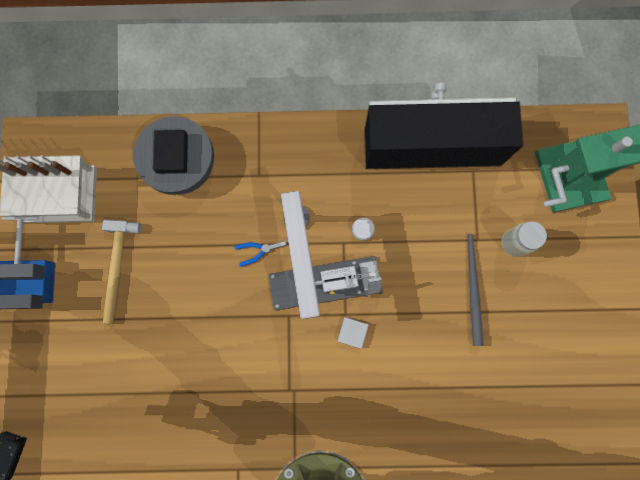

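View pics/wrist0.png

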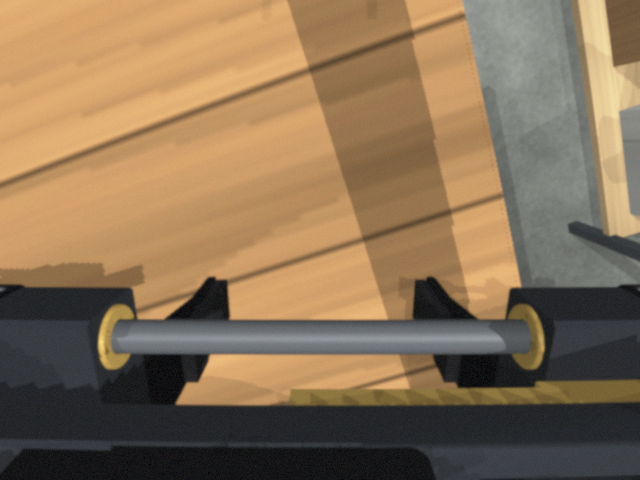

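```bash
python3 - <<'E'
from h import *
im=cv2.imread('pics/top0.png')
cv2.imwrite('pics/top0z.png',cv2.resize(im[225:335,255:395],None,fx=5.5,fy=5.4,interpolation=cv2.INTER_CUBIC))
for l in('tester','tab','pointer_line','mark_line','clamp_end','lamp','dog'):
    r=ctrl.cut_out('top',l)
    for q in r[:2]:
        p=q['pixels']; ys,xs=np.nonzero(p); print(l,round(q['score'],2),q['rect'],p.sum(),xs.mean().round(1),ys.mean().round(1))
        if l=='tester': print(cv2.minAreaRect(np.c_[xs,ys].astype(np.float32)))
E
```

```text
tester 0.59 [264.5, 190.0, 119.5, 127.1] 5937 316.4 269.5
((320.03753662109375, 251.49420166015625), (127.347900390625, 110.7736587524414), 81.25383758544922)
tab 0.49 [502.5, 224.7, 47.2, 31.8] 1153 524.0 238.8
pointer_line 0.66 [266.9, 192.0, 116.3, 128.4] 5908 316.2 269.9
clamp_end 0.72 [369.2, 276.6, 10.6, 17.0] 191 373.9 285.1
lamp 0.82 [267.8, 190.1, 115.7, 130.5] 6067 316.1 269.6
dog 0.49 [313.3, 279.8, 9.3, 5.8] 19 317.6 282.5
```

View pics/top0z.png

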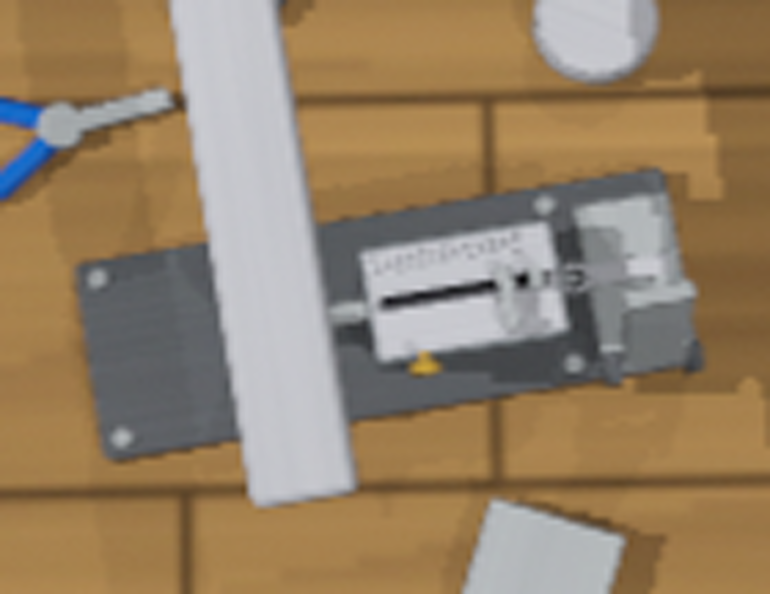

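```bash
cat > fit.py <<'E'
from h import *
from scipy.optimize import least_squares
z=np.array([[80,265],[107,458],[660,170],[360,250],[548,223],[567,328],[380,362],[255,505],[355,488]],float)
L=np.array([[-160,45,12],[-160,-45,12],[105,45,12],[-35,26,60],[48,26,60],[48,-26,60],[-35,-26,60],[-90,-80,212],[-50,-80,212]])/1000
uv=(z+.5)/[5.5,5.4]+[255,225]-.5
def T(p,L):
    c,s=np.cos(p[2]),np.sin(p[2]); L=np.atleast_2d(L); return np.c_[p[0]+c*L[:,0]-s*L[:,1],p[1]+s*L[:,0]+c*L[:,1],L[:,2]]
C=cal('top')
if __name__=='__main__':
    r=least_squares(lambda p:(proj('top',T(p,L),C)-uv).ravel(),[.5,0,-1.5],loss='soft_l1')
    print(r.x.round(4),(proj('top',T(r.x,L),C)-uv).round(2))
    g=lambda u:atz('top',(np.array(u)+.5)/[5.5,5.4]+[255,225]-.5,0.06)
E
python3 fit.py
```

```text
[ 0.5081 -0.0493 -1.4263] [[-1.25 -0.74]
 [-0.63  0.38]
 [ 0.91 -0.9 ]
 [-0.33 -0.68]
 [ 0.55 -1.47]
 [ 0.95  1.06]
 [-0.33  0.61]
 [-0.64  0.49]
 [ 0.75  0.39]]
```

```bash
cat > k.py <<'E'
from fit import *
import json,os
P=np.array([0.5081,-0.0493,-1.4263])
if os.path.exists('P.json'): P=np.array(json.load(open('P.json')))
def M(p,rot): return (np.array(p,float),R.from_rotvec(rot) if not isinstance(rot,R) else rot)
def cmd(): 
    d=json.load(open('cmd.json')); return np.array(d['p']),R.from_rotvec(d['r'])
def setcmd(p,r): json.dump({'p':list(map(float,p)),'r':list(map(float,r.as_rotvec()))},open('cmd.json','w'))
def applied(turn,shift):
    p,r=cmd(); setcmd(p+r.apply(shift), r*R.from_rotvec(turn))
def toolR(tilt,flip=1):
    # tool orientation in world; tilt: lean so that fingers point to +x tester
    c,s=np.cos(P[2]),np.sin(P[2]); ex=np.array([c,s,0]); ey=np.array([-s,c,0])*flip; ez=np.array([0,0,1.])
    z=np.sin(tilt)*ex-np.cos(tilt)*ez; x=np.cross(ey,z); return R.from_matrix(np.c_[x,ey,z])
def rel(p,r):
    p0,r0=cmd(); return (r0.inv()*r).as_rotvec().round(4), r0.inv().apply(np.array(p)-p0).round(4)
def W(L): return T(P,np.array(L)/1000)[0]
def st():
    s=ctrl.get_state(); print(round(float(s['time']),2),'p',s['position'].round(4),'F',np.round(s['ft_force'],2),'w',round(float(s['grip_width']),3)); 
    c,sn=np.cos(P[2]),np.sin(P[2]); d=s['position'][:2]-P[:2]; print('tester xyz mm',(1000*np.array([c*d[0]+sn*d[1],-sn*d[0]+c*d[1],s['position'][2]])).round(1)); return s
E
python3 - <<'E'
from k import *
s=st(); p=np.array([.206,.617,.237]); setcmd(p,R.from_rotvec(s['tool_rot'])); print(R.from_rotvec(s['tool_rot']).as_matrix().round(3))
for f in(1,-1): print(toolR(0,f).as_matrix().round(3), rel(W([82,-95,180]),toolR(0,f)))
for w in ([.42,.3,.33],W([82,-95,330])): print(w,rel(w,toolR(0)))
E
```

```text
0.5 p [0.2056 0.6166 0.2365] F [0.34 0.71 0.84] w 1.001
tester xyz mm [-702.5 -203.5  236.5]
[[-0.949  0.316  0.   ]
 [ 0.316  0.949 -0.   ]
 [-0.    -0.    -1.   ]]
[[-0.144  0.99   0.   ]
 [ 0.99   0.144  0.   ]
 [ 0.     0.    -1.   ]] (array([-0.    ,  0.    ,  1.1046]), array([-0.4493, -0.6525,  0.057 ]))
[[ 0.144 -0.99   0.   ]
 [-0.99  -0.144 -0.   ]
 [ 0.     0.    -1.   ]] (array([-0.   , -0.   , -2.037]), array([-0.4493, -0.6525,  0.057 ]))
[0.42, 0.3, 0.33] (array([-0.    ,  0.    ,  1.1046]), array([-0.3033, -0.2331, -0.093 ]))
[ 0.42589755 -0.14412487  0.33      ] (array([-0.    ,  0.    ,  1.1046]), array([-0.4493, -0.6525, -0.093 ]))
```

Request:
step_arm:
  plan:
    - [[0,0,0.03],[-0.015,-0.01,-0.02],255]
    - [[0,0,0.08],[-0.045,-0.03,-0.05],255]
    - [[0,0,0.14],[-0.085,-0.06,-0.08],255]
    - [[0,0,0.2],[-0.125,-0.09,-0.093],255]
    - [[0,0,0.27],[-0.165,-0.12,-0.093],255]
    - [[0,0,0.33],[-0.205,-0.155,-0.093],255]
    - [[0,0,0.4],[-0.245,-0.185,-0.093],255]
    - [[0,0,0.46],[-0.275,-0.21,-0.093],255]
    - [[0,0,0.52],[-0.295,-0.225,-0.093],255]
    - [[0,0,0.55],[-0.303,-0.233,-0.093],255]

```text
time: 1.75
position: [0.42, 0.299, 0.3299]
tool_rot: [-1.331, -2.846, -0.001]
ft_force: [0.4, 1.2, -0.4]
grip_width: 0.019
```

```bash
python3 - <<'E'
from k import *
applied([0,0,.55],[-.303,-.233,-.093]); st(); print(cmd()[0]); print(rel(W([82,-95,330]),toolR(0)))
E
```

```text
1.75 p [0.42   0.299  0.3299] F [ 0.4   1.18 -0.42] w 0.019
tester xyz mm [-357.3  -37.   329.9]
[0.4197697  0.30014428 0.33001596]
(array([0.    , 0.    , 0.5546]), array([-0.344 , -0.2812,  0.    ]))
```

Request:
step_arm:
  plan:
    - [[0,0,0.04],[-0.015,-0.01,0],255]
    - [[0,0,0.1],[-0.05,-0.04,0],255]
    - [[0,0,0.16],[-0.09,-0.075,0],255]
    - [[0,0,0.23],[-0.135,-0.11,0],255]
    - [[0,0,0.3],[-0.18,-0.147,0],255]
    - [[0,0,0.37],[-0.225,-0.184,0],255]
    - [[0,0,0.44],[-0.27,-0.22,0],255]
    - [[0,0,0.5],[-0.31,-0.253,0],255]
    - [[0,0,0.54],[-0.336,-0.275,0],255]
    - [[0,0,0.5546],[-0.344,-0.281,0],255]

```text
time: 3.0
position: [0.4252, -0.1458, 0.3297]
tool_rot: [-2.059, -2.372, -0.001]
ft_force: [-0.7, 0.6, -0.4]
grip_width: 0.009
```

```bash
python3 - <<'E'
from k import *
applied([0,0,.5546],[-.344,-.281,0]); s=st(); print(s['joint_positions'].round(2));save('wrist','w1.png');save('side','s1.png'); print(rel(W([82,-95,114]),toolR(0)))
E
```

```text
3.0 p [ 0.4252 -0.1458  0.3297] F [-0.65  0.64 -0.42] w 0.009
tester xyz mm [ 83.5 -95.9 329.7]
[-0.51 -0.22  0.67  1.78  0.13  1.53  0.28]
(array([ 0.,  0., -0.]), array([-1.00e-04, -2.00e-04,  2.16e-01]))
```

View pics/w1.png

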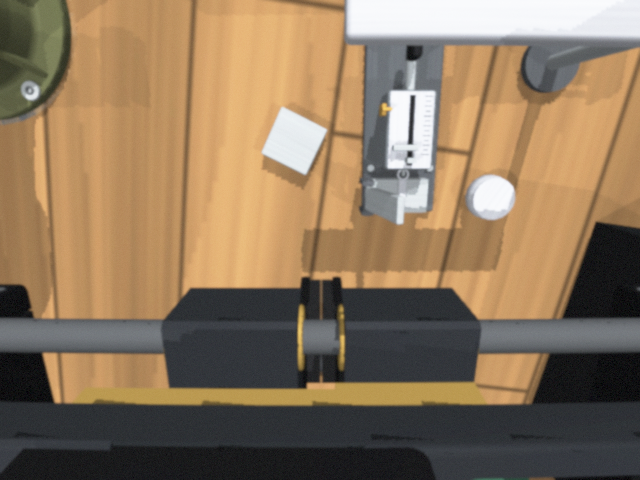

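View pics/s1.png

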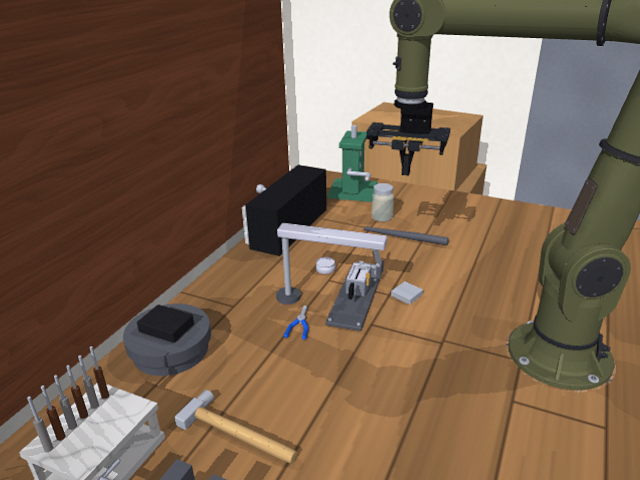

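```bash
python3 - <<'E'
from k import *
im=cv2.imread('pics/w1.png')[40:225,350:450]
cv2.imwrite('pics/w1z.png',cv2.resize(im,None,fx=6/2*1.05,fy=6/2*1.05,interpolation=cv2.INTER_CUBIC))
C=cal('wrist')
pts=np.array([[105,45,12],[105,-45,12],[48,26,60],[48,-26,60],[-35,26,60],[-35,-26,60],[82,-42,40]])/1000
print(proj('wrist',T(P,pts),C).round(1))
E
```

```text
[[430.5 213.6]
 [359.8 213.6]
 [429.6 172.1]
 [382.7 172. ]
 [435.5  92.4]
 [386.1  92.2]
 [365.2 199.4]]
```

View pics/w1z.png

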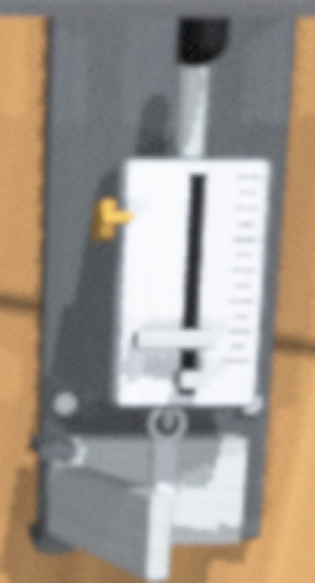

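```bash
python3 - <<'E'
from k import *
C2=cal('wrist')
zz=np.array([[268,405],[112,405],[272,158],[120,158],[262,540]])/3.15+[350,40]
L2=np.array([[48,26,60],[48,-26,60],[-35,26,60],[-35,-26,60],[105,45,12]])/1000
f=lambda p,w:np.r_[w*(proj('top',T(p,L),C)-uv).ravel(),(proj('wrist',T(p,L2),C2)-zz).ravel()]
for w in(0,1,1.5):
    r=least_squares(lambda p:f(p,w),P,loss='soft_l1'); print(w,r.x.round(4)); print((proj('wrist',T(r.x,L2),C2)-zz).round(1).tolist())
json.dump(list(least_squares(lambda p:f(p,1),P,loss='soft_l1').x),open('P.json','w'))
P=r.x
g=lambda u,z: atz('wrist',np.array(u)/3.15+[350,40],z,C2)
c,s=np.cos(P[2]),np.sin(P[2])
for n,u in(('ptr left end',(137,340)),('fin',(118,216)),('dog',(187,382)),('tabtop',(200,60)),('housing L',(112,405))):
    q=g(u,.067 if n[0]!='h' else .06); d=q[:2]-P[:2]; print(n,(1000*np.array([c*d[0]+s*d[1],-s*d[0]+c*d[1]])).round(1))
E
```

```text
0 [ 0.51   -0.0463 -1.4126]
[[-2.6, 0.7], [-0.0, 1.3], [1.1, -0.8], [-0.2, -0.3], [0.5, -0.4]]
1 [ 0.5097 -0.047  -1.4119]
[[-3.0, 1.3], [-0.4, 1.9], [0.6, -0.1], [-0.6, 0.3], [0.2, 0.1]]
1.5 [ 0.5096 -0.0474 -1.4127]
[[-3.2, 1.6], [-0.6, 2.2], [0.5, 0.2], [-0.7, 0.7], [-0.0, 0.4]]
ptr left end [ 23.3 -18.8]
fin [-16.9 -26.5]
dog [37.5 -1.1]
tabtop [-64.4  -1.6]
housing L [ 45.6 -25.4]
```

```bash
python3 - <<'E'
from k import *
print(P, rel(W([82,-95,114]),toolR(0)))
E
```

```text
[ 0.50967027 -0.0470173  -1.41189932] (array([ 0.    ,  0.    , -0.0144]), array([0.0006, 0.0029, 0.216 ]))
```

Request:
step_arm:
  plan:
    - [[0,0,0],[0,0.003,0.01],255]
    - [[0,0,-0.0144],[0,0.003,0.03],255]
    - [[0,0,-0.0144],[0,0.003,0.06],255]
    - [[0,0,-0.0144],[0,0.003,0.09],255]
    - [[0,0,-0.0144],[0,0.003,0.12],255]
    - [[0,0,-0.0144],[0,0.003,0.15],255]
    - [[0,0,-0.0144],[0,0.003,0.18],255]
    - [[0,0,-0.0144],[0,0.003,0.2],255]
    - [[0,0,-0.0144],[0,0.003,0.212],255]
    - [[0,0,-0.0144],[0,0.003,0.216],255]

```text
time: 4.35
position: [0.4284, -0.143, 0.1128]
tool_rot: [-2.036, -2.392, 0.001]
ft_force: [0.3, 0.4, -0.1]
grip_width: 0.005
```

```bash
python3 - <<'E'
from k import *
applied([0,0,-.0144],[0,.003,.216]); s=st(); print(s['joint_positions'].round(2));save('wrist','w2.png');im=save('side','s2.png')
cv2.imwrite('pics/s2z.png',cv2.resize(im[110:330,270:470,::-1],None,fx=2.7,fy=2.7,interpolation=cv2.INTER_CUBIC))
for th in np.radians([80,60,40,20,0]):
    y=-42+60*np.cos(th)-4*np.sin(th)-15; z=40+60*np.sin(th)+4*np.cos(th)+14; print(rel(W([82,y,z]),toolR(0))[1])
E
```

```text
4.35 p [ 0.4284 -0.143   0.1128] F [ 0.26  0.39 -0.07] w 0.005
tester xyz mm [ 81.9 -95.5 112.8]
[-0.5  -0.02  0.77  2.1   0.02  1.06  0.42]
[0.0006 0.0444 0.0002]
[0.0006 0.0645 0.0061]
[0.0006 0.0813 0.0184]
[0.0006 0.0929 0.0358]
[0.0006 0.0979 0.056 ]
```

View pics/s2z.png

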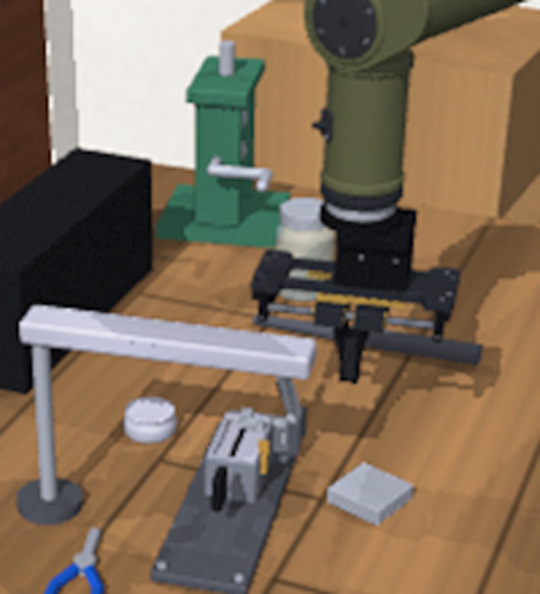

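View pics/w2.png

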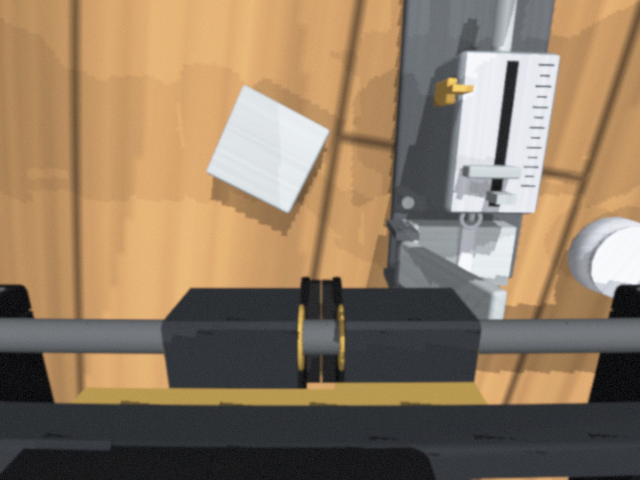

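Request:
step_arm:
  plan:
    - [[0,0,0],[0,0.01,0],255]
    - [[0,0,0],[0,0.025,0],255]
    - [[0,0,0],[0,0.038,0],255]
    - [[0,0,0],[0,0.048,0],255]
    - [[0,0,0],[0,0.056,0.003],255]
    - [[0,0,0],[0,0.064,0.006],255]
    - [[0,0,0],[0,0.07,0.01],255]
    - [[0,0,0],[0,0.076,0.014],255]
    - [[0,0,0],[0,0.081,0.018],255]
    - [[0,0,0],[0,0.085,0.023],255]

```text
time: 5.7
position: [0.513, -0.1306, 0.0904]
tool_rot: [2.038, 2.39, 0.001]
ft_force: [0.3, -0.4, 0.6]
grip_width: 0.007
```

```bash
python3 - <<'E'
from k import *
applied([0,0,0],[0,.085,.023]); s=st(); im=save('side','s3.png')
cv2.imwrite('pics/s3z.png',cv2.resize(im[170:330,300:440,::-1],None,fx=3.7,fy=3.7,interpolation=cv2.INTER_CUBIC))
C=cal('wrist')
im=cv2.imread('pics/w2.png')[40:225,430:570]
cv2.imwrite('pics/w2z.png',cv2.resize(im,None,fx=3.2,fy=3.2,interpolation=cv2.INTER_CUBIC))
E
```

```text
5.7 p [ 0.513  -0.1306  0.0904] F [ 0.32 -0.38  0.6 ] w 0.007
tester xyz mm [83.  -9.9 90.4]
```

View pics/s3z.png

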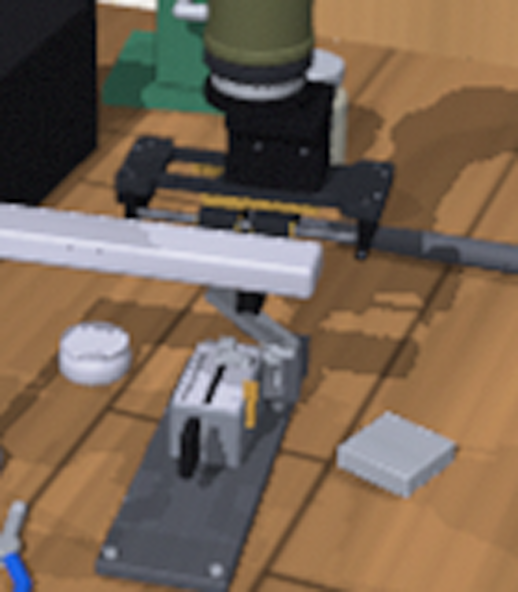

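View pics/w2z.png

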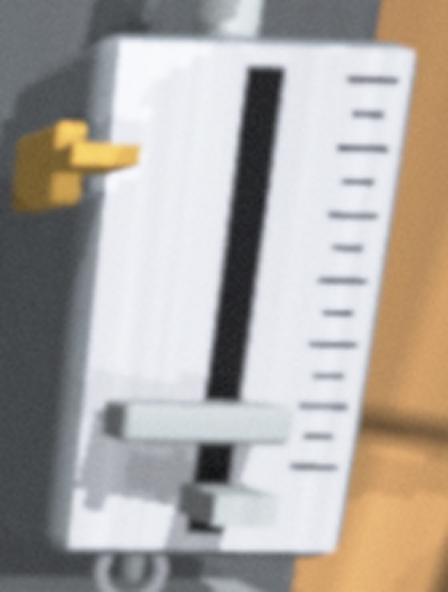

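Request:
step_arm:
  plan:
    - [[0,0,0],[0,0.003,0.005],255]
    - [[0,0,0],[0,0.006,0.01],255]
    - [[0,0,0],[0,0.008,0.015],255]
    - [[0,0,0],[0,0.01,0.02],255]
    - [[0,0,0],[0,0.012,0.024],255]
    - [[0,0,0],[0,0.013,0.028],255]
    - [[0,0,0],[0,0.013,0.031],255]
    - [[0,0,0],[0,0.013,0.033],255]
    - [[0,0,0],[0,0.013,0.035],255]
    - [[0,0,0],[0,0.013,0.036],255]

```text
time: 7.0
position: [0.5255, -0.1285, 0.0579]
tool_rot: [-2.037, -2.389, -0.003]
ft_force: [-12.2, 3.3, 33.0]
grip_width: 0.007
```

```bash
python3 - <<'E'
from k import *
applied([0,0,0],[0,.013,.036]); s=st(); im=save('side','s4.png')
cv2.imwrite('pics/s4z.png',cv2.resize(im[170:330,300:440,::-1],None,fx=3.7,fy=3.7,interpolation=cv2.INTER_CUBIC))
E
```

```text
7.0 p [ 0.5255 -0.1285  0.0579] F [-12.17   3.27  32.96] w 0.007
tester xyz mm [82.9  2.7 57.9]
```

View pics/s4z.png

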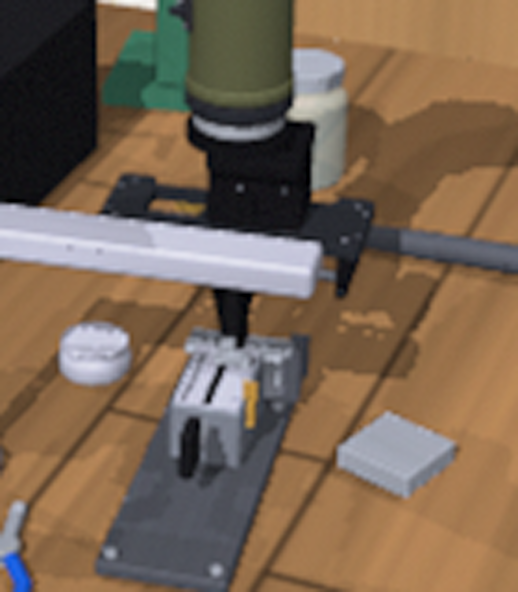

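Request:
step_arm:
  plan:
    - [[0,0,0],[0,0,-0.004],255]
    - [[0,0,0],[0,0,-0.012],255]
    - [[0,0,0],[0,0,-0.03],255]
    - [[0,0,0],[0,0,-0.06],255]
    - [[0,0,0],[0,0,-0.09],255]
    - [[0,0,0],[0,0,-0.115],255]
    - [[0,0,0],[0,0,-0.13],255]
    - [[0,0,0],[0,0,-0.138],255]
    - [[0,0,0],[0,0,-0.14],255]
    - [[0,0,0],[0,0,-0.14],255]

```text
time: 8.3
position: [0.525, -0.1283, 0.1939]
tool_rot: [-2.038, -2.39, 0.001]
ft_force: [-0.0, -0.2, -1.0]
grip_width: 0.008
```

```bash
python3 - <<'E'
from k import *
applied([0,0,0],[0,0,-.14]); s=st(); save('wrist','w5.png')
f,cx,cy,k1,Rm,t=cal('wrist'); o=-Rm.T@t; r=R.from_rotvec(s['tool_rot']); print('cam in tool',r.inv().apply(o-s['position']).round(4),'axis',r.inv().apply(Rm[2]).round(3))
E
```

```text
8.3 p [ 0.525  -0.1283  0.1939] F [-0.03 -0.17 -0.98] w 0.008
tester xyz mm [ 82.7   2.2 193.9]
cam in tool [ 0.0755  0.0003 -0.1496] axis [-0.273  0.001  0.962]
```

View pics/w5.png

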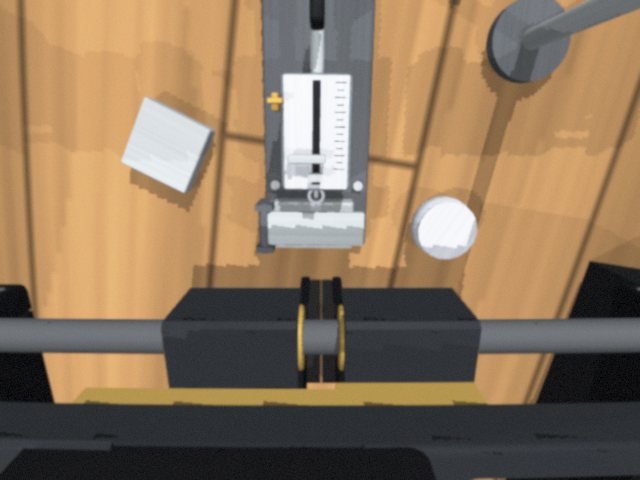

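```bash
python3 - <<'E'
from k import *
im=cv2.imread('pics/w5.png')[65:200,262:362]
cv2.imwrite('pics/w5z.png',cv2.resize(im,None,fx=4.4,fy=4.4,interpolation=cv2.INTER_CUBIC))
im=cv2.imread('pics/w2.png')[70:110,425:485]
cv2.imwrite('pics/w2f.png',cv2.resize(im,None,fx=10,fy=10,interpolation=cv2.INTER_CUBIC))
E
```

```text
(no output)
```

View pics/w5z.png

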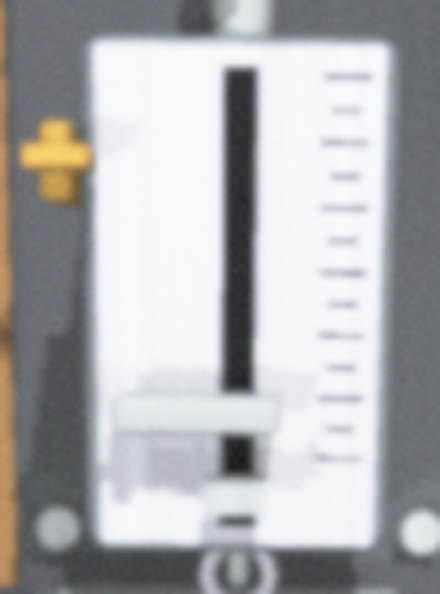

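View pics/w2f.png

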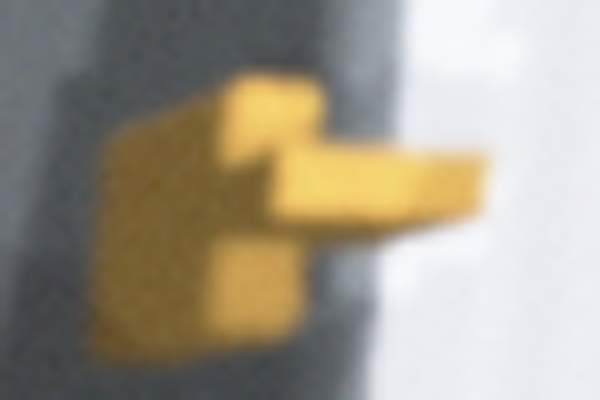

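```bash
python3 - <<'E'
from k import *
C5=cal('wrist'); s=ctrl.get_state(); r5=R.from_rotvec(s['tool_rot']); p5=s['position']
# camera for w2
def camat(p,rot):
    f,cx,cy,k1,Rm,t=C5; o=-Rm.T@t; ot=r5.inv().apply(o-p5); A=Rm@r5.as_matrix()
    Rm2=A@R.from_rotvec(rot).as_matrix().T; o2=p+R.from_rotvec(rot).apply(ot); return f,cx,cy,k1,Rm2,-Rm2@o2
C2=camat(np.array([.4284,-.143,.1128]),np.array([-2.036,-2.392,.001]))
H=np.array([[-35,-26,60],[-35,26,60],[48,26,60],[48,-26,60]])/1000
def run(name,Cc,cor,pts,ticks):
    def mod(q): # x,y,yaw + z offset
        X=T(q[:3],H); X[:,2]+=q[3]; return X
    r=least_squares(lambda q:(proj('wrist',mod(q),Cc)-cor).ravel(),np.r_[P,0]); q=r.x
    print(name,q.round(4),'res',r.fun.round(1))
    c,sn=np.cos(q[2]),np.sin(q[2])
    def loc(uv,z):
        X=atz('wrist',uv,z/1000+q[3],Cc); d=X[:2]-q[:2]; return (1000*np.array([c*d[0]+sn*d[1],-sn*d[0]+c*d[1]])).round(2)
    for n,uv,z in pts: print(n,loc(uv,z),loc(uv,z-3))
    print('ticks',[loc(u,60)[0] for u in ticks])
f5=lambda a:np.array(a,float)/4.4+[262,65]-.4
f2=lambda a:np.array(a,float)/3.2+[430,40]-.35
ff=lambda a:np.array(a,float)/10+[425,70]-.45
run('w5',C5,f5([[90,40],[393,42],[377,547],[97,547]]),[('fin inner',f5((92,155)),74),('ptr -y end',f5((113,413)),72),('dog',f5((235,494)),74)],[f5((348,77)),f5((345,208)),f5((343,335)),f5((337,458))])
run('w2',C2,f2([[110,38],[415,45],[335,552],[66,550]]),[('fin inner',ff((487,181)),74),('ptr -y end',f2((122,420)),72),('dog',f2((240,503)),74)],[f2((374,79)),f2((352,215)),f2((332,344)),f2((314,466))])
E
```

```text
w5 [ 0.5089 -0.0484 -1.4216 -0.0115] res [-1.4  0.6  1.1  0.9  1.4 -0.5 -1.1 -1.1]
fin inner [-16.24 -23.58] [-16.48 -23.87]
ptr -y end [ 24.54 -20.91] [ 24.74 -21.17]
dog [37.64 -0.33] [37.98 -0.37]
ticks [np.float64(-30.06), np.float64(-9.24), np.float64(11.69), np.float64(32.73)]
w2 [ 0.5139 -0.0475 -1.4169 -0.009 ] res [-1.5  1.2  1.7  1.2  2.4 -1.2 -2.7 -1.4]
fin inner [-16.48 -23.93] [-16.82 -22.79]
ptr -y end [ 24.47 -21.5 ] [ 24.75 -20.33]
dog [37.72 -0.93] [38.21  0.56]
ticks [np.float64(-30.25), np.float64(-9.0), np.float64(12.18), np.float64(33.25)]
```

```bash
python3 - <<'E'
from k import *
C5=cal('wrist'); s=ctrl.get_state(); r5=R.from_rotvec(s['tool_rot']); p5=s['position']
def camat(p,rot):
    f,cx,cy,k1,Rm,t=C5; o=-Rm.T@t; ot=r5.inv().apply(o-p5); A=Rm@r5.as_matrix()
    Rm2=A@R.from_rotvec(rot).as_matrix().T; o2=p+R.from_rotvec(rot).apply(ot); return f,cx,cy,k1,Rm2,-Rm2@o2
C2=camat(np.array([.4284,-.143,.1128]),np.array([-2.036,-2.392,.001]))
f5=lambda a:np.array(a,float)/4.4+[262,65]-.4
f2=lambda a:np.array(a,float)/3.2+[430,40]-.35
ff=lambda a:np.array(a,float)/10+[425,70]-.45
def run(name,Cc,cor,pts,ticks):
  for dz in(0,-.003,.003):
    cw=np.array([atz('wrist',u,.06+dz,Cc) for u in cor])
    dv=(cw[3]-cw[0]+cw[2]-cw[1])[:2]; print(name,dz,'len',1000*np.linalg.norm(dv)/2,'wid',1000*np.linalg.norm(cw[1]-cw[0]),1000*np.linalg.norm(cw[2]-cw[3]),'yaw',np.arctan2(dv[1],dv[0]))
    e=dv/np.linalg.norm(dv)
    t=lambda u,z:1000*(atz('wrist',u,z/1000+dz,Cc)[:2]@e)
    tk=np.array([t(u,60) for u in ticks]); o=np.median(tk+[28.5,8.5,-11.5,-31.5]) 
    print(' ticks',(tk-o).round(1),'edges',[(1000*c[:2]@e-o).round(1) for c in cw],[(n,(t(u,z)-o).round(2)) for n,u,z in pts])
run('w5',C5,f5([[90,40],[393,42],[377,547],[97,547]]),[('fin',f5((92,155)),74),('ptr',f5((113,413)),72),('dog',f5((235,494)),74)],[f5((348,77)),f5((345,208)),f5((343,335)),f5((337,458))])
run('w2',C2,f2([[110,38],[415,45],[335,552],[66,550]]),[('fin',ff((487,181)),74),('ptr',f2((122,420)),72),('dog',f2((240,503)),74)],[f2((374,79)),f2((352,215)),f2((332,344)),f2((314,466))])
E
```

```text
w5 0 len 80.8332523690007 wid 48.227471216580554 48.08146182938027 yaw -1.424260018798337
 ticks [-28.6  -8.6  11.6  31.8] edges [np.float64(-33.6), np.float64(-33.9), np.float64(46.8), np.float64(47.4)] [('fin', np.float64(-15.14)), ('ptr', np.float64(23.97)), ('dog', np.float64(36.48))]
w5 -0.003 len 81.68875222140244 wid 48.73788732997833 48.5903326503948 yaw -1.4242600187983374
 ticks [-28.9  -8.7  11.7  32.1] edges [np.float64(-34.0), np.float64(-34.3), np.float64(47.3), np.float64(47.9)] [('fin', np.float64(-15.33)), ('ptr', np.float64(24.21)), ('dog', np.float64(36.86))]
w5 0.003 len 79.97775251659895 wid 47.71705510318265 47.57259100836561 yaw -1.4242600187983372
 ticks [-28.2  -8.5  11.4  31.5] edges [np.float64(-33.2), np.float64(-33.5), np.float64(46.3), np.float64(46.9)] [('fin', np.float64(-14.96)), ('ptr', np.float64(23.72)), ('dog', np.float64(36.09))]
w2 0 len 80.7303347305461 wid 48.15919484874431 46.98719676229822 yaw -1.4133655772617113
 ticks [-29.   -8.6  11.6  31.8] edges [np.float64(-34.2), np.float64(-34.0), np.float64(46.6), np.float64(46.5)] [('fin', np.float64(-15.88)), ('ptr', np.float64(23.22)), ('dog', np.float64(35.93))]
w2 -0.003 len 81.9265709600559 wid 48.87280236510579 47.683437986588615 yaw -1.4133655772617109
 ticks [-29.4  -8.8  11.8  32.3] edges [np.float64(-34.8), np.float64(-34.6), np.float64(47.3), np.float64(47.2)] [('fin', np.float64(-16.16)), ('ptr', np.float64(23.56)), ('dog', np.float64(36.48))]
w2 0.003 len 79.53409850103633 wid 47.44558733238294 46.29095553800788 yaw -1.4133655772617115
 ticks [-28.5  -8.5  11.5  31.4] edges [np.float64(-33.7), np.float64(-33.5), np.float64(46.0), np.float64(45.9)] [('fin', np.float64(-15.58)), ('ptr', np.float64(22.91)), ('dog', np.float64(35.41))]
```

```bash
python3 - <<'E'
from k import *
json.dump([.509,-.048,-1.42],open('P.json','w')); P[:]=[.509,-.048,-1.42]
a=W([-60,0,345]); print(rel(a,toolR(0))); setcmd(*(lambda p,r:(p,r))(*cmd()))
p,r=cmd(); setcmd(a,toolR(0)); t=np.radians(30)
print('B',rel(W([-200,0,290]),toolR(t)))
setcmd(p,r)
E
```

```text
(array([0.    , 0.    , 0.0081]), array([ 0.1417, -0.0034, -0.15  ]))
B (array([ 0.    , -0.5236,  0.    ]), array([ 0.14 , -0.   ,  0.055]))
```

Request:
step_arm:
  plan:
    - [[0,0,0.008],[0.002,0,-0.02],255]
    - [[0,0,0.008],[0.01,0,-0.055],255]
    - [[0,0,0.008],[0.025,0,-0.095],200]
    - [[0,0,0.008],[0.045,-0.001,-0.125],150]
    - [[0,0,0.008],[0.07,-0.002,-0.142],100]
    - [[0,0,0.008],[0.095,-0.003,-0.15],50]
    - [[0,0,0.008],[0.115,-0.003,-0.15],0]
    - [[0,0,0.008],[0.13,-0.003,-0.15],0]
    - [[0,0,0.008],[0.139,-0.003,-0.15],0]
    - [[0,0,0.008],[0.142,-0.003,-0.15],0]

```text
time: 9.6
position: [0.4999, 0.0114, 0.3442]
tool_rot: [-2.047, -2.383, 0.001]
ft_force: [0.1, -0.8, -0.2]
grip_width: 0.833
```

```bash
python3 - <<'E'
from k import *
applied([0,0,.008],[.142,-.003,-.15]); s=st(); print(s['joint_positions'].round(2)); t=np.radians(30)
print('B',rel(W([-200,0,290]),toolR(t)))
E
```

```text
9.6 p [0.4999 0.0114 0.3442] F [ 0.11 -0.84 -0.22] w 0.833
tester xyz mm [-6.010e+01 -1.000e-01  3.442e+02]
[-0.71 -0.06  0.61  1.65  0.03  1.54  0.05]
B (array([ 0.    , -0.5236,  0.    ]), array([ 0.1397, -0.0004,  0.055 ]))
```

Request:
step_arm:
  plan:
    - [[0,-0.03,0],[0.01,0,0],0]
    - [[0,-0.08,0],[0.03,0,0],0]
    - [[0,-0.14,0],[0.05,0,0.005],0]
    - [[0,-0.2,0],[0.075,0,0.015],0]
    - [[0,-0.27,0],[0.1,0,0.025],0]
    - [[0,-0.34,0],[0.12,0,0.035],0]
    - [[0,-0.41,0],[0.132,0,0.045],0]
    - [[0,-0.47,0],[0.138,0,0.051],0]
    - [[0,-0.51,0],[0.14,0,0.054],0]
    - [[0,-0.5236,0],[0.14,0,0.055],0]

```text
time: 10.85
position: [0.479, 0.1495, 0.2892]
tool_rot: [1.763, 2.051, -0.474]
ft_force: [0.2, -0.4, -0.2]
grip_width: 1.0
```

```bash
python3 - <<'E'
from k import *
applied([0,-.5236,0],[.14,0,.055]); s=st(); print(s['joint_positions'].round(2)); t=np.radians(30)
save('wrist','w6.png');C=cal('wrist'); X=np.array([[x,y,z] for x in(-92,-64) for y in(-5,5) for z in(74,)])/1000
print(proj('wrist',T(P,X),C).round(1)); save('side','s6.png')
E
```

```text
10.85 p [0.479  0.1495 0.2892] F [ 0.2  -0.39 -0.22] w 1.0
tester xyz mm [-199.8   -0.   289.2]
[-0.96  0.12  0.32  1.69  0.42  1.6  -0.53]
[[315.4 192.4]
 [325.  192.4]
 [315.7 212.5]
 [324.8 212.5]]
```

View pics/w6.png

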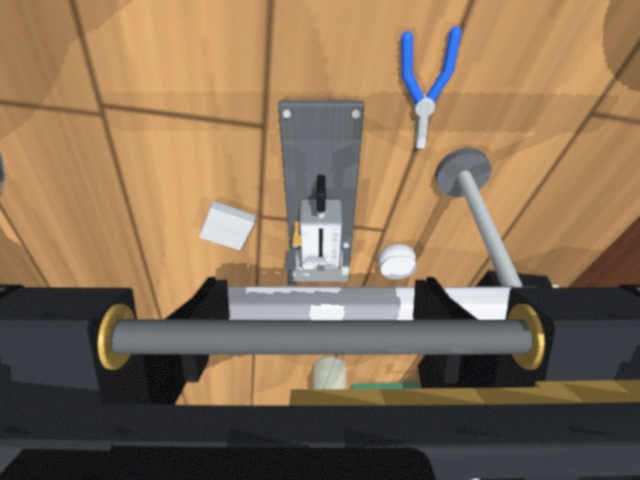

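View pics/s6.png

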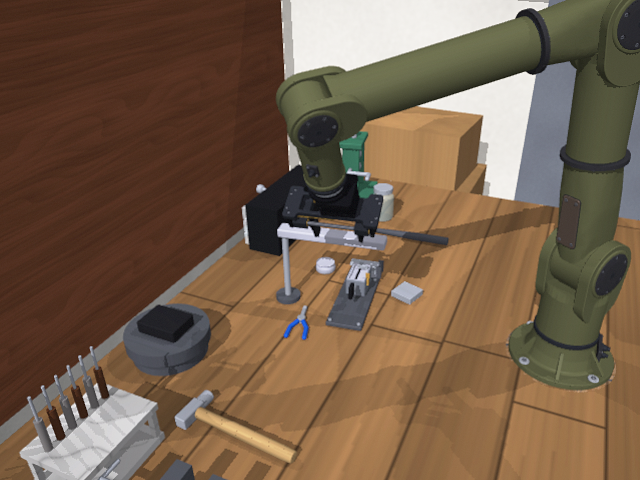

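```bash
python3 - <<'E'
from k import *
t=np.radians(30); G=np.array([-75.5,0,53.7]); ax=np.array([.5,0,-.866])
for b in(200,60,0): print(b,rel(W(G-b*ax),toolR(t)))
E
```

```text
200 (array([0., 0., 0.]), array([ 0.0101, -0.0004,  0.0671]))
60 (array([0., 0., 0.]), array([ 0.0101, -0.0004,  0.2071]))
0 (array([0., 0., 0.]), array([ 0.0101, -0.0004,  0.2671]))
```

Request:
step_arm:
  plan:
    - [[0,0,0],[0.004,0,0.01],0]
    - [[0,0,0],[0.01,0,0.03],0]
    - [[0,0,0],[0.01,0,0.06],0]
    - [[0,0,0],[0.01,0,0.09],0]
    - [[0,0,0],[0.01,0,0.12],0]
    - [[0,0,0],[0.01,0,0.15],0]
    - [[0,0,0],[0.01,0,0.175],0]
    - [[0,0,0],[0.01,0,0.195],0]
    - [[0,0,0],[0.01,0,0.205],0]
    - [[0,0,0],[0.01,0,0.207],0]

```text
time: 12.2
position: [0.493, 0.0554, 0.1051]
tool_rot: [1.765, 2.051, -0.473]
ft_force: [0.2, 0.4, -0.7]
grip_width: 0.998
```

```bash
python3 - <<'E'
from k import *
applied([0,0,0],[.01,0,.207]); s=st(); print(s['joint_positions'].round(2)); t=np.radians(30)
save('wrist','w7.png');C=cal('wrist'); X=np.array([[x,y,z] for x in(-92,-64) for y in(-5,5) for z in(74,)])/1000
print(proj('wrist',T(P,X),C).round(1))
E
```

```text
12.2 p [0.493  0.0554 0.1051] F [ 0.16  0.44 -0.7 ] w 0.998
tester xyz mm [-104.6   -0.3  105.1]
[-0.85  0.22  0.38  1.98  0.45  1.17 -0.55]
[[310.1 272.9]
 [329.3 272.8]
 [311.1 303.7]
 [328.5 303.7]]
```

View pics/w7.png

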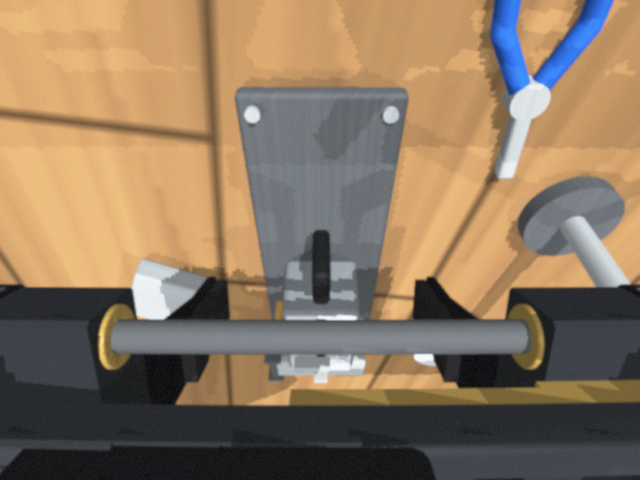

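Request:
step_arm:
  plan:
    - [[0,0,0],[0,0,0.01],0]
    - [[0,0,0],[0,0,0.022],0]
    - [[0,0,0],[0,0,0.034],0]
    - [[0,0,0],[0,0,0.045],0]
    - [[0,0,0],[0,0,0.053],0]
    - [[0,0,0],[0,0,0.058],0]
    - [[0,0,0],[0,0,0.06],60]
    - [[0,0,0],[0,0,0.06],110]
    - [[0,0,0],[0,0,0.06],150]
    - [[0,0,0],[0,0,0.06],180]
  squeeze: 25

```text
time: 13.5
position: [0.4978, 0.0266, 0.0535]
tool_rot: [1.763, 2.052, -0.472]
ft_force: [0.6, 1.0, -0.1]
grip_width: 0.63
```

```bash
python3 - <<'E'
from k import *
applied([0,0,0],[0,0,.06]); s=st(); 
save('wrist','w8.png');im=save('top','t8.png')
cv2.imwrite('pics/t8z.png',cv2.resize(im[225:335,255:395,::-1],None,fx=5.5,fy=5.4,interpolation=cv2.INTER_CUBIC))
E
```

```text
13.5 p [0.4978 0.0266 0.0535] F [ 0.63  0.97 -0.06] w 0.63
tester xyz mm [-75.4   0.2  53.5]
```

View pics/w8.png

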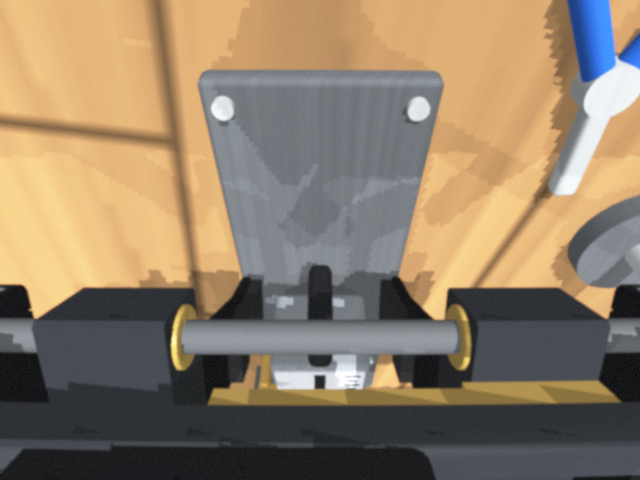

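View pics/t8z.png

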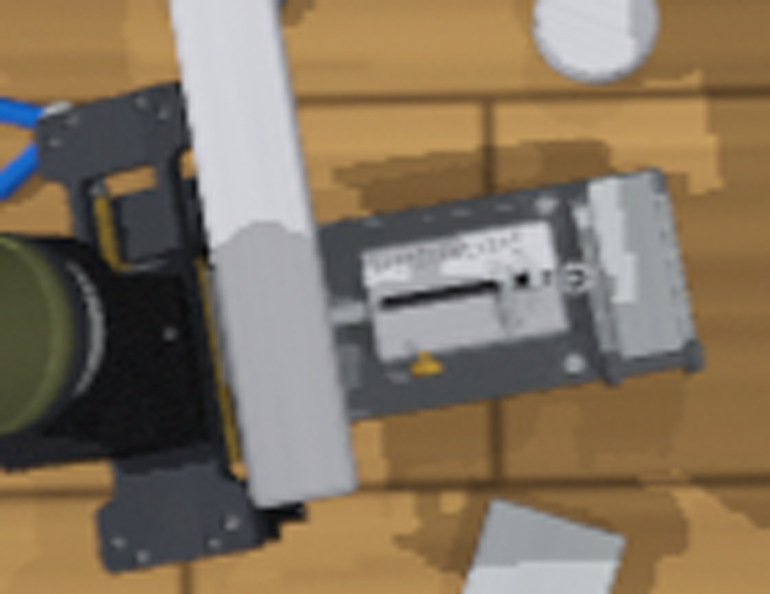

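Request:
step_arm:
  plan:
    - [[0,0,0],[0,0,0],200]
    - [[0,0,0],[0,0,0],215]
    - [[0,0,0],[0,0,0],225]
    - [[0,0,0],[0,0,0],235]
    - [[0,0,0],[0,0,0],245]
    - [[0,0,0],[0,0,0],255]
    - [[0,0,0],[0,0,0],255]
    - [[0,0,0],[0,0,0],255]
    - [[0,0,0],[0,0,0],255]
    - [[0,0,0],[0,0,0],255]
  squeeze: 30

```text
time: 14.85
position: [0.4975, 0.0263, 0.0533]
tool_rot: [1.764, 2.052, -0.473]
ft_force: [-1.0, 0.0, 0.6]
grip_width: 0.115
```

```bash
python3 - <<'E'
from k import *
s=st(); print(s['position'])
c=np.array([np.cos(P[2]),np.sin(P[2]),0]); r=cmd()[1]; print('unit pull in tool', r.inv().apply(-c).round(4))
E
```

```text
14.85 p [0.4975 0.0263 0.0533] F [-1.02  0.03  0.64] w 0.115
tester xyz mm [-75.2  -0.2  53.3]
[0.49753316 0.02629109 0.05332223]
unit pull in tool [ 8.66e-01  1.00e-04 -5.00e-01]
```

Request:
step_arm:
  plan:
    - [[0,0,0],[0.0026,0,-0.0015],255]
    - [[0,0,0],[0.0069,0,-0.004],255]
    - [[0,0,0],[0.0121,0,-0.007],255]
    - [[0,0,0],[0.0173,0,-0.01],255]
    - [[0,0,0],[0.0225,0,-0.013],255]
    - [[0,0,0],[0.0277,0,-0.016],255]
    - [[0,0,0],[0.032,0,-0.0185],255]
    - [[0,0,0],[0.0355,0,-0.0205],255]
    - [[0,0,0],[0.0381,0,-0.022],255]
    - [[0,0,0],[0.0381,0,-0.022],255]

```text
time: 16.1
position: [0.4912, 0.0691, 0.0533]
tool_rot: [1.763, 2.051, -0.474]
ft_force: [0.9, -5.8, -3.5]
grip_width: 0.112
```

```bash
python3 - <<'E'
from k import *
applied([0,0,0],[.0381,0,-.022]); s=st(); 
c=np.array([np.cos(P[2]),np.sin(P[2]),0]); print('pull', -1000*(s['position']-[0.49753316,0.02629109,0.05332223])@c)
save('wrist','w9.png');im=save('top','t9.png'); im2=save('side','s9.png')
cv2.imwrite('pics/t9z.png',cv2.resize(im[260:300,310:370,::-1],None,fx=12,fy=12,interpolation=cv2.INTER_CUBIC))
cv2.imwrite('pics/s9z.png',cv2.resize(im2[255:335,320:400,::-1],None,fx=7,fy=7,interpolation=cv2.INTER_CUBIC))
E
```

```text
16.1 p [0.4912 0.0691 0.0533] F [ 0.92 -5.84 -3.49] w 0.112
tester xyz mm [-118.5   -0.    53.3]
pull 43.31138451299793
```

View pics/w9.png

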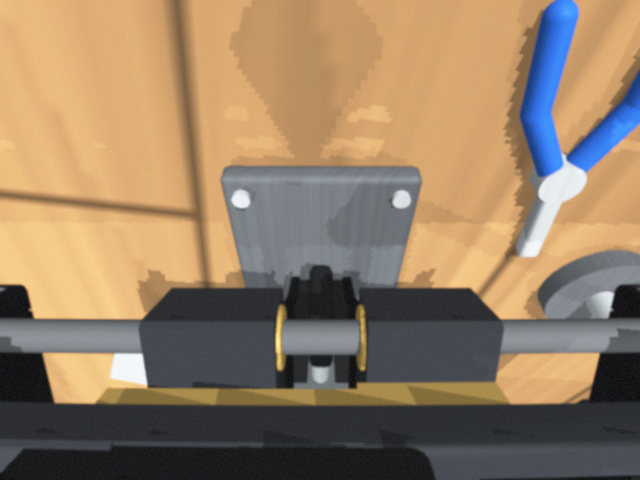

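View pics/t9z.png

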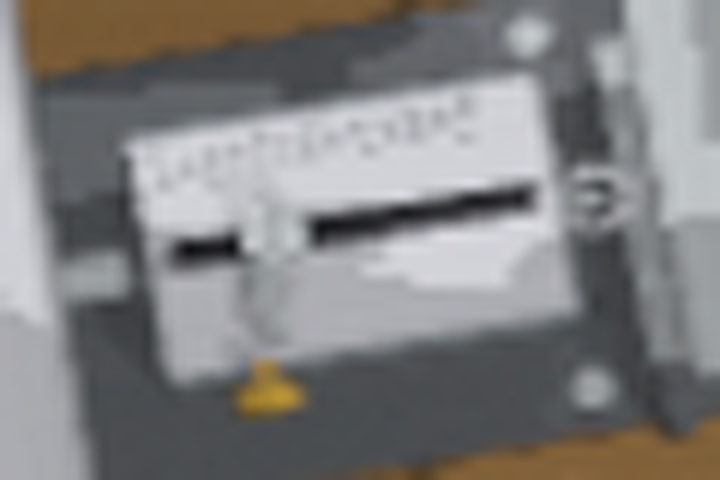

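View pics/s9z.png

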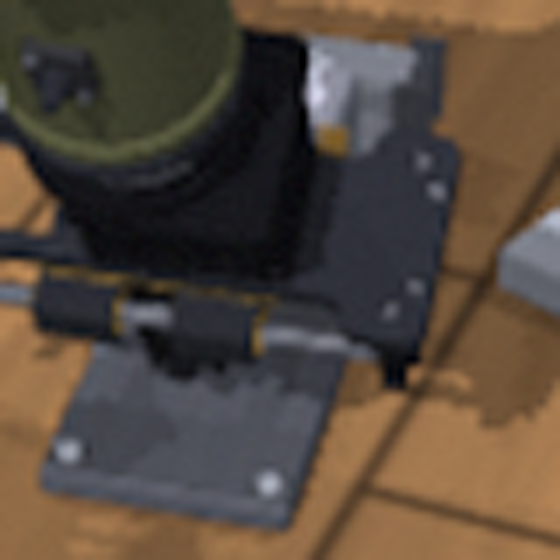

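Request:
step_arm:
  plan:
    - [[0,0,0],[0.0005,0,-0.0003],255]
    - [[0,0,0],[0.001,0,-0.0006],255]
    - [[0,0,0],[0.0015,0,-0.0009],255]
    - [[0,0,0],[0.0019,0,-0.0011],255]
    - [[0,0,0],[0.0019,0,-0.0011],255]
    - [[0,0,0],[0.0019,0,-0.0011],255]
    - [[0,0,0],[0.0019,0,-0.0011],255]
    - [[0,0,0],[0.0019,0,-0.0011],255]
    - [[0,0,0],[0.0019,0,-0.0011],255]
    - [[0,0,0],[0.0019,0,-0.0011],255]

```text
time: 17.5
position: [0.4909, 0.0707, 0.0533]
tool_rot: [1.763, 2.05, -0.474]
ft_force: [3.8, -6.7, -3.8]
grip_width: 0.115
```

```bash
python3 - <<'E'
from k import *
applied([0,0,0],[.0019,0,-.0011]); s=st(); 
c=np.array([np.cos(P[2]),np.sin(P[2]),0]); print('pull', -1000*(s['position']-[0.49753316,0.02629109,0.05332223])@c)
ims=[save('top','t10%s.png'%i) for i in 'abcd']; im=np.mean(ims,0); print(np.abs(ims[0].astype(float)-ims[1]).mean())
cv2.imwrite('pics/t10z.png',cv2.resize(im[270:300,320:350,::-1].astype(np.uint8),None,fx=20,fy=20,interpolation=cv2.INTER_CUBIC))
np.save('t10.npy',im)
E
```

```text
17.5 p [0.4909 0.0707 0.0533] F [ 3.79 -6.66 -3.81] w 0.115
tester xyz mm [-120.1   -0.    53.3]
pull 44.8937451480202
0.6385329861111111
```

View pics/t10z.png

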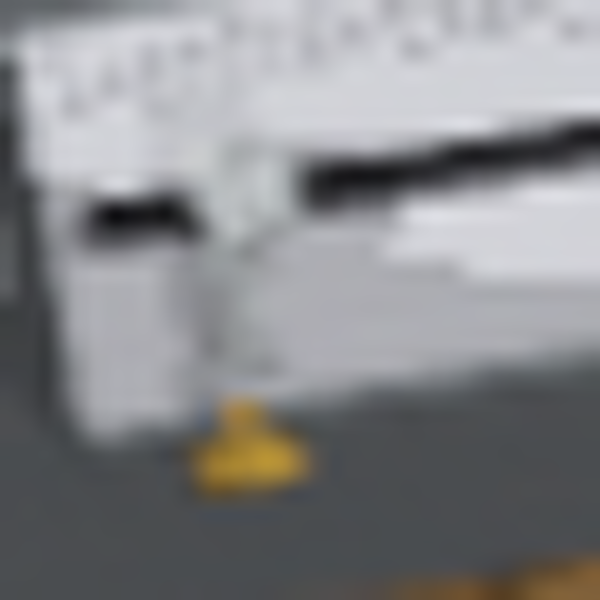

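```bash
python3 - <<'E'
from k import *
C=cal('top')
u=lambda a:np.array(a,float)/20+[320,270]-.475
def loc(uv,z):
    d=atz('top',uv,z/1000,C)[:2]-P[:2]; c,s=np.cos(P[2]),np.sin(P[2]); return (1000*np.array([c*d[0]+s*d[1],-s*d[0]+c*d[1]])).round(2)
pl=44.9
print('ptr -x face',loc(u((203,215)),72),'true',31.5-3-pl); print('dog +x face',loc(u((303,185)),74),'true',39.5-pl)
print('fin',loc(u((243,415)),74), 'clip body ',loc(u((250,465)),60))
im=np.load('t10.npy'); w=np.clip(im[:,:,0]-im[:,:,2]-30,0,None)[283:297,325:340]; 
for i,row in enumerate(w):
    if row.sum()>20: print(i+283, (row@np.arange(325,340)/row.sum()).round(2), row.sum().round(0), loc(((row@np.arange(325,340)/row.sum()),i+283),74))
# ref rows
for pts in ([-35,-26,60],[-35,26,60],[48,-26,60],[48,26,60]): print(pts,((proj('top',T(P,np.array(pts)/1000),C)[0]-[320,270]+.475)*20).round(0))
E
```

```text
ptr -x face [-15.02  -2.92] true -16.4
dog +x face [-3.13 -1.63] true -5.399999999999999
fin [-14.47 -26.48] clip body  [-14.39 -31.45]
290 331.57 83.0 [-14.59 -25.82]
291 331.82 114.0 [-14.42 -28.17]
292 332.16 334.0 [-14.05 -30.56]
293 332.04 374.0 [-14.72 -32.76]
294 330.99 62.0 [-17.48 -34.6 ]
[-35, -26, 60] [ 67. 449.]
[-35, 26, 60] [-9.  9.]
[48, -26, 60] [772. 327.]
[48, 26, 60] [ 692. -111.]
```

Request:
step_arm:
  plan:
    - [[0,0,0],[0.0004,0,-0.0002],255]
    - [[0,0,0],[0.0008,0,-0.0005],255]
    - [[0,0,0],[0.0008,0,-0.0005],255]
    - [[0,0,0],[0.0008,0,-0.0005],255]
    - [[0,0,0],[0.0008,0,-0.0005],255]
    - [[0,0,0],[0.0008,0,-0.0005],255]
    - [[0,0,0],[0.0008,0,-0.0005],255]
    - [[0,0,0],[0.0008,0,-0.0005],255]
    - [[0,0,0],[0.0008,0,-0.0005],255]
    - [[0,0,0],[0.0008,0,-0.0005],255]

```text
time: 18.95
position: [0.4908, 0.0716, 0.0533]
tool_rot: [1.763, 2.05, -0.474]
ft_force: [3.3, -7.6, -3.4]
grip_width: 0.114
```

```bash
python3 - <<'E'
from k import *
applied([0,0,0],[.0008,0,-.0005]); s=st(); 
c=np.array([np.cos(P[2]),np.sin(P[2]),0]); print('pull', -1000*(s['position']-[0.49753316,0.02629109,0.05332223])@c)
E
```

```text
18.95 p [0.4908 0.0716 0.0533] F [ 3.34 -7.64 -3.4 ] w 0.114
tester xyz mm [-121.    -0.    53.3]
pull 45.82312013775562
```

Request:
step_arm:
  plan:
    - [[0,0,0],[-0.003,0,0.0017],255]
    - [[0,0,0],[-0.008,0,0.0046],255]
    - [[0,0,0],[-0.0135,0,0.0078],255]
    - [[0,0,0],[-0.019,0,0.011],255]
    - [[0,0,0],[-0.0245,0,0.0142],255]
    - [[0,0,0],[-0.03,0,0.0173],255]
    - [[0,0,0],[-0.035,0,0.0202],255]
    - [[0,0,0],[-0.0385,0,0.0223],255]
    - [[0,0,0],[-0.0404,0,0.0234],255]
    - [[0,0,0],[-0.0408,0,0.0236],255]

```text
time: 20.2
position: [0.4975, 0.0264, 0.0533]
tool_rot: [1.764, 2.052, -0.473]
ft_force: [-1.4, -0.7, 0.0]
grip_width: 0.118
```

```bash
python3 - <<'E'
from k import *
applied([0,0,0],[-.0408,0,.0236]); s=st(); 
c=np.array([np.cos(P[2]),np.sin(P[2]),0]); print('pull', -1000*(s['position']-[0.49753316,0.02629109,0.05332223])@c)
im=np.mean([save('top','t11%s.png'%i) for i in 'ab'],0)
cv2.imwrite('pics/t11z.png',cv2.resize(im[265:300,315:365,::-1].astype(np.uint8),None,fx=15,fy=15,interpolation=cv2.INTER_CUBIC))
E
```

```text
20.2 p [0.4975 0.0264 0.0533] F [-1.43 -0.66  0.01] w 0.118
tester xyz mm [-75.3  -0.2  53.3]
pull 0.14441723441481472
```

View pics/t11z.png

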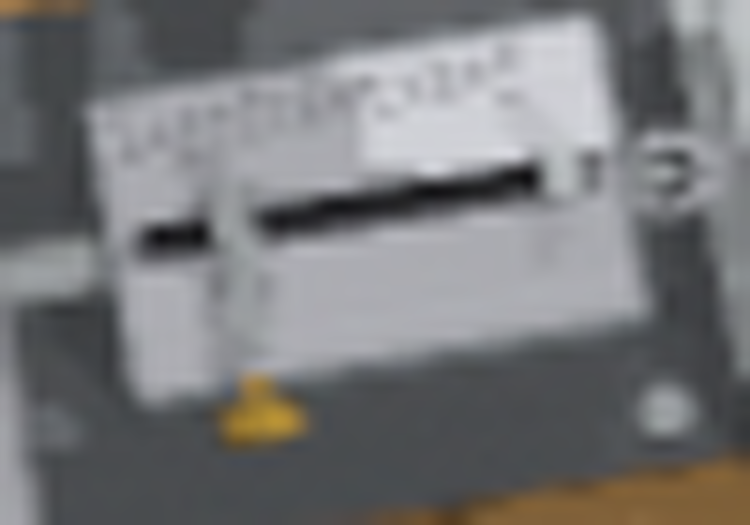

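Request:
step_arm:
  plan:
    - [[0,0,0],[0,0,0],200]
    - [[0,0,0],[0,0,0],150]
    - [[0,0,0],[0,0,0],100]
    - [[0,0,0],[0,0,-0.003],60]
    - [[0,0,0],[0,0,-0.015],30]
    - [[0,0,0],[0,0,-0.04],0]
    - [[0,0,0],[0,0,-0.07],0]
    - [[0,0,0],[0,0,-0.1],0]
    - [[0,0,0],[0,0,-0.122],0]
    - [[0,0,0],[0,0,-0.13],0]

```text
time: 21.55
position: [0.4885, 0.0921, 0.1675]
tool_rot: [1.763, 2.053, -0.468]
ft_force: [0.1, -0.5, -1.1]
grip_width: 0.996
```

```bash
python3 - <<'E'
from k import *
applied([0,0,0],[0,0,-.13]); s=st(); im=save('wrist','w12.png')
E
```

```text
21.55 p [0.4885 0.0921 0.1675] F [ 0.12 -0.54 -1.09] w 0.996
tester xyz mm [-141.6    0.8  167.5]
```

View pics/w12.png

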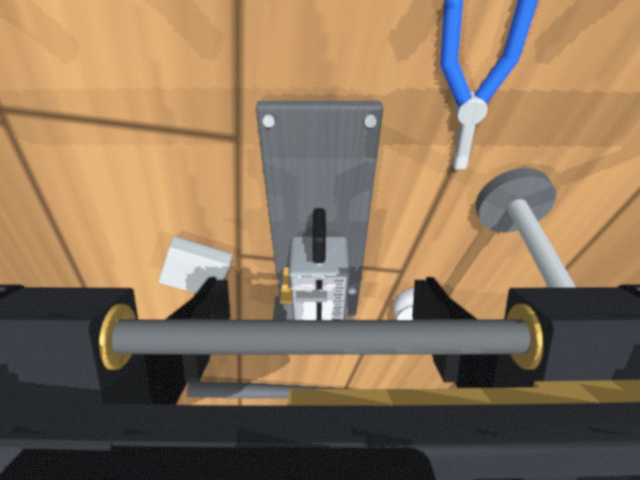

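```bash
python3 - <<'E'
from k import *
ims=[save('wrist','w13%s.png'%i) for i in 'abc']; im=np.mean(ims,0); np.save('w13.npy',im)
cv2.imwrite('pics/w13z.png',cv2.resize(im[258:320,275:353,::-1].astype(np.uint8),None,fx=9,fy=9,interpolation=cv2.INTER_CUBIC))
C=cal('wrist')
for m in(45.8,46.8,47.8): 
    x=31.5-m; print(m,'fin inner -x top/bot,+x top', ((proj('wrist',T(P,np.array([[x-1.5,-23,74],[x-1.5,-23,60],[x+1.5,-23,74]])/1000),C)-[275,258]+.44)*9).round(0).tolist())
x=31.5-45.8; print('ptr',((proj('wrist',T(P,np.array([[x-3,-20,72],[x+3,-20,72],[x-3,-20,62],[x-3,7,72]])/1000),C)-[275,258]+.44)*9).round(0).tolist())
print('hous',((proj('wrist',T(P,np.array([[-35,-26,60],[-35,26,60]])/1000),C)-[275,258]+.44)*9).round(0).tolist())
E
```

```text
45.8 fin inner -x top/bot,+x top [[170.0, 385.0], [177.0, 265.0], [172.0, 404.0]]
46.8 fin inner -x top/bot,+x top [[169.0, 379.0], [177.0, 259.0], [171.0, 397.0]]
47.8 fin inner -x top/bot,+x top [[169.0, 373.0], [176.0, 252.0], [171.0, 391.0]]
ptr [[202.0, 358.0], [205.0, 395.0], [207.0, 272.0], [490.0, 358.0]]
hous [[134.0, 139.0], [696.0, 139.0]]
```

View pics/w13z.png

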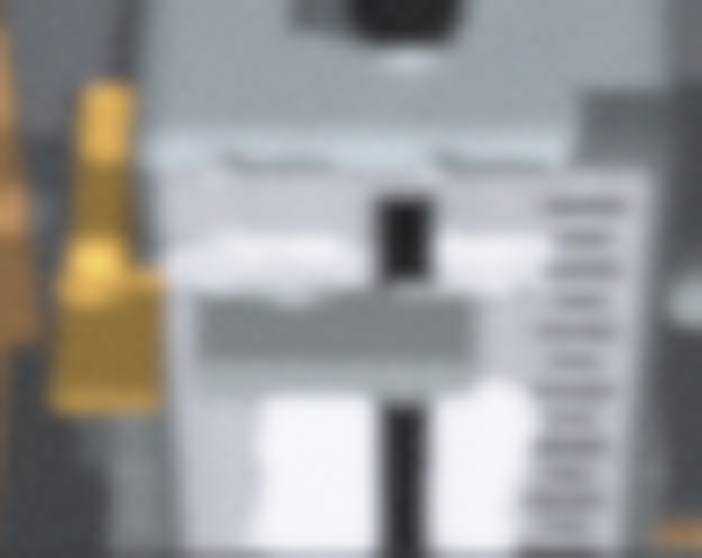

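```bash
python3 - <<'E'
from k import *
p,r=cmd(); 
for a,t in(([-200,0,290],30),([-60,0,345],0),([65,-20,150],0)):
    q=W(a); R_=toolR(np.radians(t)); print(rel(q,R_)); setcmd(q,R_)
setcmd(p,r)
E
```

```text
(array([0., 0., 0.]), array([-0.0102, -0.0004, -0.1368]))
(array([-0.    ,  0.5236, -0.    ]), array([-0.1487,  0.    ,  0.0224]))
(array([0., 0., 0.]), array([-0.125, -0.02 ,  0.195]))
```

Request:
step_arm:
  plan:
    - [[0,0,0],[-0.001,0,-0.02],0]
    - [[0,0,0],[-0.003,0,-0.06],0]
    - [[0,0,0],[-0.007,0,-0.1],0]
    - [[0,0,0],[-0.01,0,-0.13],50]
    - [[0,0.06,0],[-0.025,0,-0.137],100]
    - [[0,0.15,0],[-0.05,0,-0.133],150]
    - [[0,0.25,0],[-0.08,0,-0.128],200]
    - [[0,0.35,0],[-0.11,0,-0.123],255]
    - [[0,0.45,0],[-0.14,0,-0.118],255]
    - [[0,0.5236,0],[-0.159,0,-0.114],255]

```text
time: 23.0
position: [0.4999, 0.0076, 0.3442]
tool_rot: [-2.052, -2.377, -0.003]
ft_force: [0.3, -0.5, -0.2]
grip_width: 0.288
```

```bash
python3 - <<'E'
from k import *
applied([0,.5236,0],[-.159,0,-.114]); s=st(); print(rel(W([65,-20,150]),toolR(0)))
E
```

```text
23.0 p [0.4999 0.0076 0.3442] F [ 0.3  -0.47 -0.18] w 0.288
tester xyz mm [-56.4  -0.6 344.2]
(array([0.    , 0.    , 0.0001]), array([-0.1248, -0.0204,  0.1946]))
```

Request:
step_arm:
  plan:
    - [[0,0,0],[-0.02,-0.003,0.005],255]
    - [[0,0,0],[-0.05,-0.008,0.02],255]
    - [[0,0,0],[-0.08,-0.013,0.045],255]
    - [[0,0,0],[-0.105,-0.017,0.075],255]
    - [[0,0,0],[-0.12,-0.02,0.11],255]
    - [[0,0,0],[-0.125,-0.02,0.145],255]
    - [[0,0,0],[-0.125,-0.02,0.175],255]
    - [[0,0,0],[-0.125,-0.02,0.19],255]
    - [[0,0,0],[-0.125,-0.02,0.195],255]
    - [[0,0,0],[-0.125,-0.02,0.195],255]

```text
time: 24.25
position: [0.4993, -0.1159, 0.1495]
tool_rot: [2.047, 2.382, 0.0]
ft_force: [0.7, 0.8, -0.7]
grip_width: 0.004
```

```bash
python3 - <<'E'
from k import *
applied([0,0,0],[-.125,-.02,.195]); s=st()
ims=[save('wrist','w14%s.png'%i) for i in 'abc']; im=np.mean(ims,0); np.save('w14.npy',im)
C=cal('wrist'); u=proj('wrist',T(P,np.array([[-15,-22,74]])/1000),C)[0]; print(u)
x0,y0=int(u[0])-20,int(u[1])-25
print(x0,y0); cv2.imwrite('pics/w14z.png',cv2.resize(im[y0:y0+50,x0:x0+65,::-1].astype(np.uint8),None,fx=12,fy=12,interpolation=cv2.INTER_CUBIC))
np.save('w14o.npy',[x0,y0])
E
```

```text
24.25 p [ 0.4993 -0.1159  0.1495] F [ 0.71  0.76 -0.69] w 0.004
tester xyz mm [ 65.7 -19.7 149.5]
[314.83661197 123.28604063]
294 98
```

View pics/w14z.png

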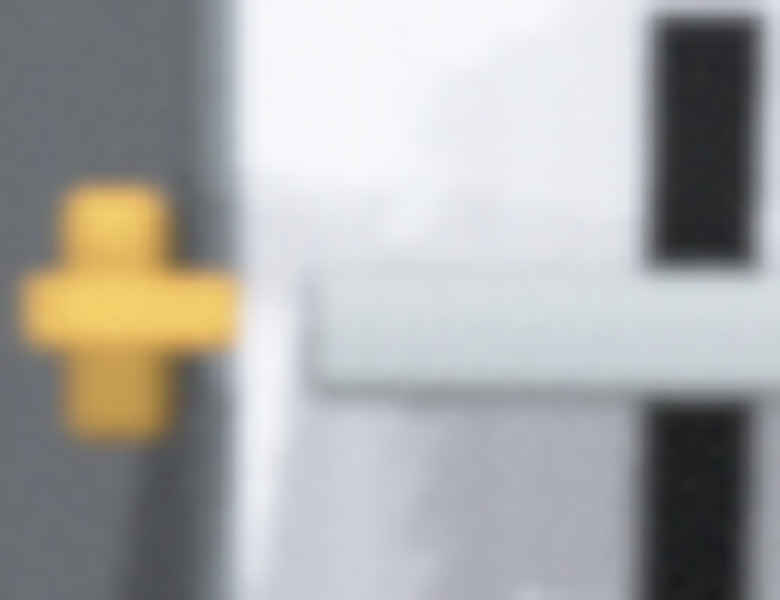

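View pics/w14a.png

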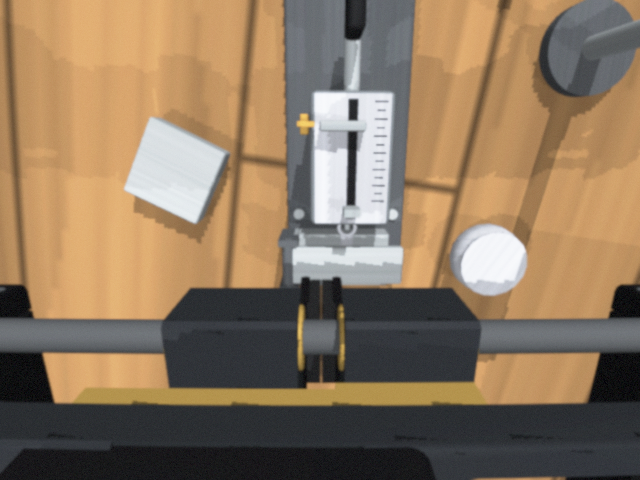

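```bash
python3 - <<'E'
from k import *
im=np.load('w14.npy'); C=cal('wrist')
def loc(uv,z):
    d=atz('wrist',uv,z/1000,C)[:2]-P[:2]; c,s=np.cos(P[2]),np.sin(P[2]); return (1000*np.array([c*d[0]+s*d[1],-s*d[0]+c*d[1]])).round(2)
y=np.clip(im[:,:,0]-im[:,:,2]-25,0,None)
for x in range(309,315): 
    col=y[112:135,x]; print('fin col',x,(col@np.arange(112,135)/col.sum()).round(2), loc((x,(col@np.arange(112,135)/col.sum())),74))
for x in range(320,346,3): print(x, im[116:134,x].mean(1).round(0))
for x in range(348,354,2): print(x, im[116:134,x].mean(1).round(0))
E
```

```text
fin col 309 123.46 [-14.9  -25.36]
fin col 310 123.46 [-14.91 -24.78]
fin col 311 123.43 [-14.92 -24.21]
fin col 312 123.39 [-14.94 -23.63]
fin col 313 123.39 [-14.94 -23.06]
fin col 314 122.0 [-15.71 -22.48]
320 [231. 226. 226. 224. 217. 212. 206. 204. 202. 197. 192. 192. 189. 181.
 177. 189. 200. 204.]
323 [233. 229. 229. 226. 222. 221. 221. 219. 216. 215. 211. 209. 204. 187.
 168. 181. 202. 209.]
326 [236. 236. 231. 224. 219. 220. 221. 220. 217. 215. 211. 209. 205. 187.
 165. 175. 194. 204.]
329 [237. 234. 230. 225. 219. 220. 221. 219. 218. 214. 211. 208. 203. 188.
 162. 159. 177. 188.]
332 [229. 229. 228. 225. 219. 220. 221. 219. 217. 214. 211. 208. 204. 189.
 162. 159. 173. 178.]
335 [229. 228. 227. 224. 221. 219. 220. 219. 217. 213. 211. 208. 204. 188.
 163. 158. 170. 176.]
338 [231. 229. 229. 225. 220. 220. 219. 219. 217. 212. 210. 209. 203. 190.
 163. 159. 171. 177.]
341 [229. 229. 227. 224. 220. 220. 221. 219. 216. 212. 211. 209. 205. 189.
 165. 162. 170. 176.]
344 [230. 227. 226. 223. 219. 219. 220. 218. 215. 214. 210. 209. 206. 191.
 164. 157. 168. 173.]
348 [106. 104. 104. 118. 157. 201. 217. 219. 216. 213. 211. 209. 204. 188.
 149. 100.  72.  64.]
350 [ 42.  42.  49.  79. 140. 196. 216. 217. 216. 213. 211. 209. 204. 190.
 149.  92.  48.  35.]
352 [ 41.  41.  46.  79. 139. 196. 216. 219. 216. 212. 211. 210. 205. 188.
 149.  92.  48.  35.]
```

```bash
python3 - <<'E'
from k import *
im=np.load('w14.npy').mean(2); C=cal('wrist')
def loc(uv,z):
    d=atz('wrist',uv,z/1000,C)[:2]-P[:2]; c,s=np.cos(P[2]),np.sin(P[2]); return (1000*np.array([c*d[0]+s*d[1],-s*d[0]+c*d[1]])).round(2)
print('ptr c slot',loc((350,124.9),72), loc((323,124.9),72),'fin',loc((311.5,123.42),74))
# slot edges centroid of darkness per row
for r in (105,112,116,140,160,180,198):
    seg=im[r,338:365]; w=np.clip(seg[0]-seg-30,0,None); cx=(w@np.arange(338,365))/w.sum(); print(r,cx.round(2),loc((cx,r),60))
# pointer +x edge per column: subpixel crossing of value between 204 and 163 
for x in range(322,347,2):
    c=im[126:133,x-0:x+2].mean(1); g=-np.diff(c); g=np.clip(g[:5],0,None); print(x,(g@(np.arange(5)+126.5)/g.sum()).round(2),end=' ')
# dog
print(); print('dog col 348', im[200:226,347:353].mean(1).round(0))
E
```

```text
ptr c slot [-14.16  -1.58] [-14.15 -17.28] fin [-14.93 -23.92]
105 352.38 [-25.97   0.55]
112 352.24 [-21.93   0.55]
116 352.01 [-19.61   0.46]
140 351.52 [-5.42  0.47]
160 351.01 [6.74 0.42]
180 350.55 [19.23  0.39]
198 350.1 [30.77  0.35]
322 128.72 324 128.72 326 128.78 328 128.86 330 128.88 332 128.91 334 128.97 336 128.94 338 128.98 340 128.98 342 129.11 344 129.15 346 129.46 
dog col 348 [ 43.  42.  41.  46.  71. 118. 156. 173. 180. 192. 206. 212. 213. 213.
 213. 211. 201. 174. 152. 166. 183. 188. 177. 148. 124. 120.]
```

Request:
step_arm:
  plan:
    - [[0,0,0],[0,0,-0.015],255]
    - [[0,0,0],[0,0.002,-0.05],255]
    - [[0,0,0],[0.003,0.004,-0.09],255]
    - [[0,0,0],[0.012,0.008,-0.13],200]
    - [[0,0,0],[0.03,0.012,-0.16],150]
    - [[0,0,0],[0.055,0.016,-0.182],100]
    - [[0,0,0],[0.08,0.02,-0.193],50]
    - [[0,0,0],[0.1,0.02,-0.195],0]
    - [[0,0,0],[0.117,0.02,-0.195],0]
    - [[0,0,0],[0.125,0.02,-0.195],0]

```text
time: 25.65
position: [0.4998, 0.0116, 0.3446]
tool_rot: [2.046, 2.383, 0.001]
ft_force: [-0.8, -0.3, -0.2]
grip_width: 0.72
```

```bash
python3 - <<'E'
from k import *
applied([0,0,0],[.125,.02,-.195]); s=st()
t=np.radians(30); G=np.array([-75.5,0,53.7]); ax=np.array([.5,0,-.866])
print(rel(W(G-260*ax),toolR(t)))
E
```

```text
25.65 p [0.4998 0.0116 0.3446] F [-0.77 -0.32 -0.17] w 0.72
tester xyz mm [-6.030e+01 -1.000e-01  3.446e+02]
(array([ 0.    , -0.5236,  0.    ]), array([ 0.1457, -0.0004,  0.0657]))
```

Request:
step_arm:
  plan:
    - [[0,-0.03,0],[0.01,0,0],0]
    - [[0,-0.08,0],[0.03,0,0],0]
    - [[0,-0.14,0],[0.055,0,0.005],0]
    - [[0,-0.2,0],[0.08,0,0.015],0]
    - [[0,-0.27,0],[0.105,0,0.028],0]
    - [[0,-0.34,0],[0.125,0,0.04],0]
    - [[0,-0.41,0],[0.138,0,0.052],0]
    - [[0,-0.47,0],[0.144,0,0.061],0]
    - [[0,-0.51,0],[0.146,0,0.065],0]
    - [[0,-0.5236,0],[0.146,0,0.066],0]

```text
time: 26.9
position: [0.4781, 0.155, 0.2779]
tool_rot: [1.763, 2.051, -0.474]
ft_force: [1.0, -0.7, -0.0]
grip_width: 1.002
```

```bash
python3 - <<'E'
from k import *
applied([0,-.5236,0],[.146,0,.066]); s=st()
t=np.radians(30); G=np.array([-75.5,0,53.7]); print(rel(W(G),toolR(t)))
E
```

```text
26.9 p [0.4781 0.155  0.2779] F [ 0.99 -0.74 -0.02] w 1.002
tester xyz mm [-2.053e+02 -1.000e-01  2.779e+02]
(array([0., 0., 0.]), array([-0.0003, -0.0004,  0.2599]))
```

Request:
step_arm:
  plan:
    - [[0,0,0],[0,0,0.015],0]
    - [[0,0,0],[0,0,0.045],0]
    - [[0,0,0],[0,0,0.085],0]
    - [[0,0,0],[0,0,0.125],0]
    - [[0,0,0],[0,0,0.165],0]
    - [[0,0,0],[0,0,0.2],0]
    - [[0,0,0],[0,0,0.228],0]
    - [[0,0,0],[0,0,0.248],0]
    - [[0,0,0],[0,0,0.258],0]
    - [[0,0,0],[0,0,0.26],60]

```text
time: 28.15
position: [0.4975, 0.0257, 0.053]
tool_rot: [1.765, 2.05, -0.473]
ft_force: [0.2, 0.6, -0.6]
grip_width: 0.949
```

Request:
step_arm:
  plan:
    - [[0,0,0],[0,0,0],110]
    - [[0,0,0],[0,0,0],150]
    - [[0,0,0],[0,0,0],185]
    - [[0,0,0],[0,0,0],210]
    - [[0,0,0],[0,0,0],225]
    - [[0,0,0],[0,0,0],240]
    - [[0,0,0],[0,0,0],255]
    - [[0,0,0],[0,0,0],255]
    - [[0,0,0],[0,0,0],255]
    - [[0,0,0],[0,0,0],255]
  squeeze: 30

```text
time: 29.4
position: [0.4975, 0.0266, 0.053]
tool_rot: [1.764, 2.052, -0.473]
ft_force: [-1.3, 1.0, 0.3]
grip_width: 0.114
```

```bash
python3 - <<'E'
from k import *
applied([0,0,0],[0,0,.26]); s=st(); print(s['position'].tolist()); json.dump(s['position'].tolist(),open('zero.json','w'))
E
```

```text
29.4 p [0.4975 0.0266 0.053 ] F [-1.31  1.01  0.33] w 0.114
tester xyz mm [-75.5  -0.2  53. ]
[0.49748749038774, 0.026576104628611843, 0.05295849230508125]
```

Request:
step_arm:
  plan:
    - [[0,0,0],[0.0026,0,-0.0015],255]
    - [[0,0,0],[0.0069,0,-0.004],255]
    - [[0,0,0],[0.0121,0,-0.007],255]
    - [[0,0,0],[0.0173,0,-0.01],255]
    - [[0,0,0],[0.0225,0,-0.013],255]
    - [[0,0,0],[0.0286,0,-0.0165],255]
    - [[0,0,0],[0.0338,0,-0.0195],255]
    - [[0,0,0],[0.0381,0,-0.022],255]
    - [[0,0,0],[0.0398,0,-0.023],255]
    - [[0,0,0],[0.0407,0,-0.0235],255]

```text
time: 30.65
position: [0.4907, 0.072, 0.053]
tool_rot: [1.763, 2.05, -0.474]
ft_force: [3.3, -7.9, -4.4]
grip_width: 0.109
```

```bash
python3 - <<'E'
from k import *
applied([0,0,0],[.0407,0,-.0235]); s=st()
c=np.array([np.cos(P[2]),np.sin(P[2]),0]); print('pull', -1000*(s['position']-json.load(open('zero.json')))@c)
ctrl.get_image('top');ctrl.get_image('top'); s=st(); print('pull', -1000*(s['position']-json.load(open('zero.json')))@c)
E
```

```text
30.65 p [0.4907 0.072  0.053 ] F [ 3.3  -7.86 -4.44] w 0.109
tester xyz mm [-121.4   -0.    53. ]
pull 45.95540060521709
30.75 p [0.4907 0.0721 0.053 ] F [ 3.47 -6.5  -3.99] w 0.109
tester xyz mm [-121.4   -0.    53. ]
pull 45.98773148454694
```

Request:
step_arm:
  plan:
    - [[0,0,0],[0.0005,0,-0.0003],255]
    - [[0,0,0],[0.0005,0,-0.0003],255]
    - [[0,0,0],[0.0005,0,-0.0003],255]
    - [[0,0,0],[0.0005,0,-0.0003],255]
    - [[0,0,0],[0.0005,0,-0.0003],255]
    - [[0,0,0],[0.0005,0,-0.0003],255]
    - [[0,0,0],[0.0005,0,-0.0003],255]
    - [[0,0,0],[0.0005,0,-0.0003],255]
    - [[0,0,0],[0.0005,0,-0.0003],255]
    - [[0,0,0],[0.0005,0,-0.0003],255]

```text
time: 32.0
position: [0.4907, 0.0723, 0.053]
tool_rot: [1.763, 2.05, -0.474]
ft_force: [4.7, -6.7, -4.2]
grip_width: 0.112
```

```bash
python3 - <<'E'
from k import *
applied([0,0,0],[.0005,0,-.0003]); s=st()
c=np.array([np.cos(P[2]),np.sin(P[2]),0]); print('pull', -1000*(s['position']-json.load(open('zero.json')))@c)
E
```

```text
32.0 p [0.4907 0.0723 0.053 ] F [ 4.75 -6.75 -4.19] w 0.112
tester xyz mm [-1.217e+02 -1.000e-01  5.300e+01]
pull 46.26093542154653
```

Request:
step_arm:
  plan:
    - [[0,0,0],[0.0002,0,-0.0001],255]
    - [[0,0,0],[0.0002,0,-0.0001],255]
    - [[0,0,0],[0.0002,0,-0.0001],255]
    - [[0,0,0],[0.0002,0,-0.0001],255]
    - [[0,0,0],[0.0002,0,-0.0001],255]
    - [[0,0,0],[0.0002,0,-0.0001],255]
    - [[0,0,0],[0.0002,0,-0.0001],255]
    - [[0,0,0],[0.0002,0,-0.0001],255]
    - [[0,0,0],[0.0002,0,-0.0001],255]
    - [[0,0,0],[0.0002,0,-0.0001],255]

```text
time: 33.25
position: [0.4906, 0.0725, 0.053]
tool_rot: [1.763, 2.05, -0.474]
ft_force: [3.6, -6.8, -3.9]
grip_width: 0.115
```

```bash
python3 - <<'E'
from k import *
applied([0,0,0],[.0002,0,-.0001]); s=st()
c=np.array([np.cos(P[2]),np.sin(P[2]),0]); print('pull', -1000*(s['position']-json.load(open('zero.json')))@c)
E
```

```text
33.25 p [0.4906 0.0725 0.053 ] F [ 3.64 -6.75 -3.9 ] w 0.115
tester xyz mm [-1.219e+02 -1.000e-01  5.300e+01]
pull 46.39454982953455
```

Request:
step_arm:
  plan:
    - [[0,0,0],[-0.003,0,0.0017],255]
    - [[0,0,0],[-0.008,0,0.0046],255]
    - [[0,0,0],[-0.0135,0,0.0078],255]
    - [[0,0,0],[-0.019,0,0.011],255]
    - [[0,0,0],[-0.0245,0,0.0142],255]
    - [[0,0,0],[-0.03,0,0.0173],255]
    - [[0,0,0],[-0.035,0,0.0202],255]
    - [[0,0,0],[-0.039,0,0.0225],255]
    - [[0,0,0],[-0.041,0,0.0237],255]
    - [[0,0,0],[-0.0415,0,0.024],255]

```text
time: 34.5
position: [0.4975, 0.0266, 0.053]
tool_rot: [1.764, 2.052, -0.473]
ft_force: [-1.1, -1.1, 0.4]
grip_width: 0.111
```

Request:
step_arm:
  plan:
    - [[0,0,0],[0,0,0],255]
    - [[0,0,0],[0,0,0],220]
    - [[0,0,0],[0,0,0],170]
    - [[0,0,0],[0,0,0],110]
    - [[0,0,0],[0,0,0],60]
    - [[0,0,0],[0,0,-0.008],20]
    - [[0,0,0],[0,0,-0.03],0]
    - [[0,0,0],[0,0,-0.06],0]
    - [[0,0,0],[0,0,-0.1],0]
    - [[0,0,0],[0,0,-0.13],0]

```text
time: 35.75
position: [0.4881, 0.0921, 0.1674]
tool_rot: [1.763, 2.052, -0.47]
ft_force: [0.5, -0.0, -0.3]
grip_width: 0.947
```

```bash
python3 - <<'E'
from k import *
applied([0,0,0],[-.0415,0,.024]);applied([0,0,0],[0,0,-.13]); s=st()
p,r=cmd(); print(rel(W([-200,0,290]),toolR(np.radians(30))), rel(W([-60,0,345]),toolR(0)))
E
```

```text
35.75 p [0.4881 0.0921 0.1674] F [ 0.46 -0.04 -0.3 ] w 0.947
tester xyz mm [-141.6    0.4  167.4]
(array([0., 0., 0.]), array([-0.0106, -0.0004, -0.1371])) (array([0.    , 0.5236, 0.    ]), array([-0.1593, -0.0004, -0.1147]))
```

Check from above again.

Request:
step_arm:
  plan:
    - [[0,0,0],[-0.001,0,-0.02],0]
    - [[0,0,0],[-0.003,0,-0.06],0]
    - [[0,0,0],[-0.007,0,-0.1],0]
    - [[0,0,0],[-0.01,0,-0.13],50]
    - [[0,0.06,0],[-0.025,0,-0.137],100]
    - [[0,0.15,0],[-0.05,0,-0.133],150]
    - [[0,0.25,0],[-0.08,0,-0.128],200]
    - [[0,0.35,0],[-0.11,0,-0.123],255]
    - [[0,0.45,0],[-0.14,0,-0.118],255]
    - [[0,0.5236,0],[-0.159,0,-0.114],255]

```text
time: 37.0
position: [0.5001, 0.0086, 0.3455]
tool_rot: [-2.05, -2.379, -0.007]
ft_force: [1.0, 0.8, 0.2]
grip_width: 0.289
```

Request:
step_arm:
  plan:
    - [[0,0,0],[-0.02,-0.003,0.005],255]
    - [[0,0,0],[-0.05,-0.008,0.02],255]
    - [[0,0,0],[-0.08,-0.013,0.045],255]
    - [[0,0,0],[-0.105,-0.017,0.075],255]
    - [[0,0,0],[-0.12,-0.02,0.11],255]
    - [[0,0,0],[-0.125,-0.02,0.145],255]
    - [[0,0,0],[-0.125,-0.02,0.175],255]
    - [[0,0,0],[-0.125,-0.02,0.19],255]
    - [[0,0,0],[-0.125,-0.02,0.195],255]
    - [[0,0,0],[-0.125,-0.02,0.195],255]

```text
time: 38.25
position: [0.4996, -0.1156, 0.1495]
tool_rot: [2.047, 2.382, 0.001]
ft_force: [-0.6, -0.3, 0.4]
grip_width: 0.003
```

```bash
python3 - <<'E'
from k import *
applied([0,.5236,0],[-.159,0,-.114]);applied([0,0,0],[-.125,-.02,.195]); s=st()
im=np.mean([save('wrist','w20%s.png'%i) for i in 'abc'],0); np.save('w20.npy',im)
cv2.imwrite('pics/w20z.png',cv2.resize(im[98:148,294:359,::-1].astype(np.uint8),None,fx=12,fy=12,interpolation=cv2.INTER_CUBIC))
C=cal('wrist')
def loc(uv,z):
    d=atz('wrist',uv,z/1000,C)[:2]-P[:2]; c,s=np.cos(P[2]),np.sin(P[2]); return (1000*np.array([c*d[0]+s*d[1],-s*d[0]+c*d[1]])).round(2)
y=np.clip(im[:,:,0]-im[:,:,2]-25,0,None)[112:135,309:314]; fr=(y.sum(1)@np.arange(112,135))/y.sum(); print('fin',fr,loc((311.5,fr),74))
g=im.mean(2)
for n in('w14','w20'):
    g=np.load(n+'.npy').mean(2); c=g[114:136,349:353].mean(1); r=np.arange(114,136)
    up=np.interp(130,c[:9],r[:9]); dn=np.interp(-150,-c[10:],r[10:]); print(n,up,dn,(up+dn)/2, loc((350.5,(up+dn)/2),72))
im=save('top','t20.png'); save('side','s20.png')
E
```

```text
38.25 p [ 0.4996 -0.1156  0.1495] F [-0.55 -0.33  0.42] w 0.003
tester xyz mm [ 65.4 -19.5 149.5]
fin 123.9742511153601 [-14.81 -23.9 ]
w14 119.81914893617021 129.9538670284939 124.88650798233206 [-14.36  -1.3 ]
w20 119.037166593791 129.41200706297823 124.22458682838462 [-14.73  -1.31]
```

View pics/w20z.png

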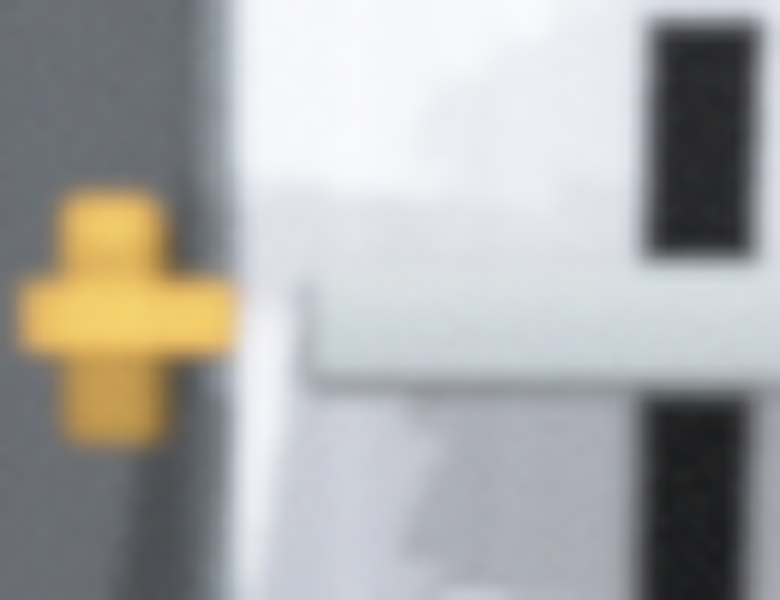

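View pics/w20a.png

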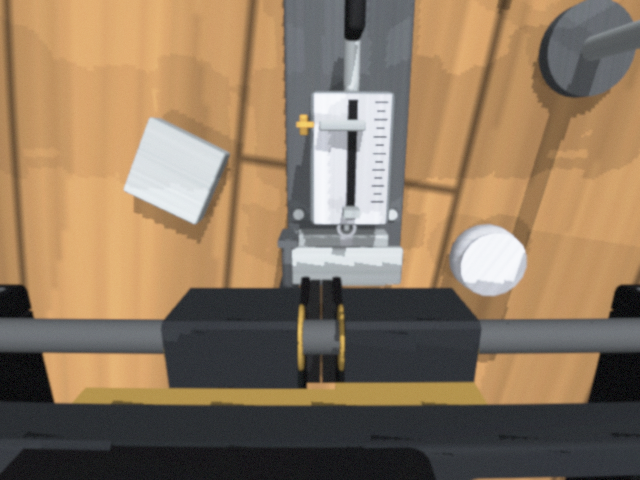

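View pics/t20.png

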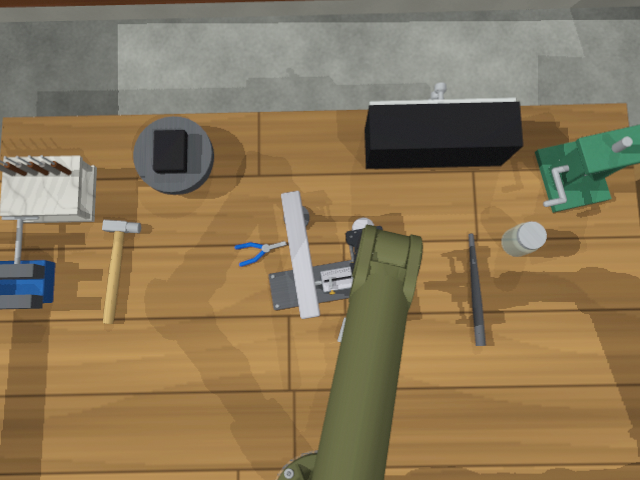

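```bash
python3 -c "
from bench import ctrl
print(ctrl.close_job())"
```

```text
the job is handed in; nothing more can be done
None
```

The clamp bar is fully down, the handle is back home, and the pointer stands level with the brass marker to about 0.2 mm. I handed the job in at about 38.5 s.

- **Clamp:** I swung the bar flat onto the link, pressing to 33 N. The bar lies flat in the later wrist pictures.
- **First pull:** I drew the handle to about 45.8 mm, held it, and eased it home. A view from above then showed the pointer about 0.7 mm short of the marker. The earlier estimates of the mark disagreed, from about 45 to 47.8 mm depending on the view.
- **Second pull:** I gripped again, drew to about 46.4 mm, held for over a second, and eased home under grip before opening the fingers. During that hold I nudged the handle about 0.15 mm further, so it was not perfectly still.
- **Last checks:** Measured from above, the pointer is at x −14.7 mm and the marker fin at −14.8 mm. The marker looks unmoved and the dog is at its home end. The block and tin looked undisturbed in the last wrist view, and the other bystanders in the last top view. The gripper was clear of everything.

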